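# Fit a rotor plate and bring its snap ring to the spindle groove

### The arm

A 6-joint arm with a two-finger parallel gripper is mounted at the origin on the work surface. World frame = base frame: x ahead of the robot, y to its left, z up, the work surface at z = 0. Lengths are in m, angles in rad, forces in N, time in s.
With the tool pointing down it reaches from about 0.275 to 0.875 m from the base axis. Payload 12.5 kg.
Tool frame: the origin (TCP) lies between the finger pads; the fingertips stand 11 mm ahead of it and the grasp point (between the pads) lies 8 mm behind it; x points along the fingers, y is the direction in which the jaws open and shut, and the axes are right-handed (so a half turn about x gives the same grasp; the last joint's range is limited). The gripper opens to 85 mm and grips with 20 to 120 N. Pads are 22 mm wide; open, the fingers measure 114 mm over their backs; the gripper's body (76 mm by 85 mm) begins 54 mm behind the grasp point. The pads swing forward as they close: fully open they stand 13 mm farther back than shut.
Start: joints at [1.222, 0.351, 1.652, -0, 1.139, -0.085], TCP at [0.143, 0.531, 0.242] pointing down, gripper open.
Joint ranges: [-2.75, 2.75], [-0.79, 2.1], [0.01, 2.65], [-1.57, 4.71], [0.07, 3.14], [-2.87, 2.87]. Speed limits (rad/s): [2.22, 2.22, 2.79, 3.14, 3.14, 3.14].

### API

Orientations are given as a 3x3 rotation matrix whose columns are the frame's x, y, z axes.
In Python, from cell import env, grab_frame gives the robot as it stands.
- The arm moves only by the shell command python3 -m crank 'ROWS'. ROWS is JSON, a list of rows, each an object of numbers: "jaw": the closure, from -1 (fully open) to 1 (shut), so that 0 is half open; "dx", "dy", "dz": the shift along the tool's x, y, z normalised to -1 to 1, where 1 is 0.08 m; "spin": the turn about the tool's x normalised to -1 to 1, where 1 is 180 degrees. A call has 1 to 8 rows; each row is the pose to reach, as a shift and turn from the pose commanded when the call began, along the tool's axes at that moment, turning the shorter way round; what a row does not reach only later rows make up. A row lasts 1/12 s, in which the tool goes at most 41.7 mm and 7.16 degrees, less where a joint would pass 70% of its speed; a pose out of reach is approached as far as the arm can. A call with a number of a shift or a turn outside -1 to 1 is refused whole. A call with a gripper value outside its range is refused whole. The fingers move at their own pace and stop on an object; the grip force is fixed at half the most. Time passes only in rows, so rows that repeat a pose let the fingers close. It gives the time, the measured TCP pose, the force and the opening at its end, in the units of the state.
- env.observe(): the state, without advancing time (a new reading comes with each control period).
- grab_frame(name): name is "scene" or "top"; returns a dict with "pixels" (420x560x3 uint8, red, green, blue), "vfov" (degrees; the focal length in pixels is half the picture's height over the tangent of half this angle, whatever the lens; pixels are square), "cx", "cy" (the principal point, pixels), "k1" (the pictures are not rectified: a ray, as slopes to the right and down, at radius r is drawn at 1 + k1 r^2 times it, then the intrinsics apply), "view" (4x4, takes a point from world to camera coordinates). Camera axes: x right, y up, looking along -z (the intrinsics and any distortion apply to the point x, -y, -z); pixel columns grow to the right and rows downward; lengths in m; the calibration is good to about 2 mm. A picture is of the moment at which its call begins. There is no depth.
- env.hand_in(): hands the job in, once; it reports no verdict.
The state is a dict: "time": time; "q": joint angles; "joint_vel": joint speeds; "tau": joint torques, N m; "tool_pos": TCP position; "orientation": TCP orientation; "ft_force": force on the tool from outside, world axes, zero at the start; "wrist_torque": the same for the moment, N m; "grip_width": opening from 0.0 (shut) to 1.0 (fully open).
Only numpy, scipy, OpenCV 4.12 (cv2) and the standard library are available. Lean on these libraries where they do the work, as an engineer would, in place of code of your own. Each camera call takes 0.05 s, during which the arm holds its last target.

### The job

Take one rotor plate, only the top one, from the stack and seat it flat on the hub of the open centrifuge drive, over the spindle. Then take the snap-ring pliers from their stand, squeeze the handles fully so that the ring on their tips is spread wide, bring the ring over the spindle and slide it down until it is level with the groove. Finish there still holding: keep the pliers in the gripper, squeezed, with the spread ring hanging free around the groove, and leave the other plates and the things on the bench alone.

Things in the scene. Friction and masses are not known exactly. Their poses are not given: they have to be found in the camera images.
- drive: Fixed centrifuge drive, cover off: round white housing, 172 mm diameter, 45 mm high; on it a grey hub, 58 mm diameter, flat top (seat) 62 mm above the bench. From it rises the spindle: 39 mm diameter up to 77 mm, a dark groove of 32 mm diameter from 77 to 87 mm, a head of 39 mm diameter up to 97 mm (top 3 mm chamfered). Origin on the spindle axis at the bench.
- seat (a point): Point on the spindle's axis at the height of the hub's flat top (62 mm above the bench).
- groove (a point): Point on the spindle's axis at mid-height of the groove (82 mm above the bench).
- spindle_top (a point): Centre of the spindle's top face (97 mm above the bench).
- plate_top: Uppermost of three stacked plates: bare aluminium, 110 (x) by 62 (y) by 8 mm, 0.1 kg, a 46 mm hole in the middle, six small dark tube holes at the short ends. Origin: centre of the underside. Take it across the 62 mm, beside the hole, fingertips no deeper than its thickness. Seated, its top is 70 mm above the bench; its turn about the spindle is free.
- plate_mid: Middle plate of the stack, same shape; stays. Origin at the centre of the underside.
- plate_low: Lowest plate of the stack, same shape; stays. It lies on a fixed grey pad, 130 x 58 mm, 12 mm high.
- pliers: Bent-nose snap-ring pliers, 0.15 kg, lying level on the stand. Origin on the pivot axis at the underside of the pivot disc (22 mm diameter, 10 mm high), 35 mm above the bench at the start; x points to the tips, y left, z up. Two rubber-covered handles, 8 mm wide, 14 mm high, run from x = -18 to -88 mm. Squeezing the handles moves the two tips apart; released, they spring back.
- ring: Snap ring of dark spring steel, 4 mm thick, 0.03 kg, a loose part: two curved arms, joined by a spring bend at the back, and two lugs that point to the pliers and already sit between the flanges of their tips. Origin: centre of the opening, mid thickness, 5 mm below the pliers' origin and 77 mm ahead of it at rest, 71 to 72 mm when squeezed. x points away from the pliers, z up.
- ring_left (a joint): How far each arm of the ring is spread (rad): 0 at rest, where the opening is only 36 mm wide and cannot pass the spindle's head; about 0.18 with the pliers fully squeezed, when the opening is round, 45 mm in diameter (55 mm outside).
- reagent: White capped bottle, 52 mm diameter, 110 mm high, standing on the bench; stays. Origin at the centre of its underside.
- jar: Amber jar, 60 mm diameter, 75 mm high, standing on the bench; stays. Origin at the centre of its underside.
- dish: Closed flat glass dish, 90 mm diameter, 16 mm high; stays. Origin at the centre of its underside.
- driver: Screwdriver, 150 mm long, lying flat on the bench between the robot and the drive; stays. Origin on the bench below its middle.
- handles (a point): Point midway between the handles, at mid height, 45 mm behind the pivot: where to grip, from above, across the pliers' y. There the handles are 56 mm wide over all at rest (62 mm wide 11 mm farther back) and 33 mm, parallel, when fully squeezed against their stop, which takes about 12 N per handle.
- tips (a point): Point midway between the two tips at rest, in the ring's mid plane, 41.6 mm ahead of the pivot. Tips: steel spools pointing down, 5 mm post between 10.8 mm flanges, reaching 10 mm below the pliers' origin; 11.4 mm apart at rest, 33.6 mm when squeezed (then 38.5 mm ahead of the pivot).
- stand: Fixed white stand under the pliers, base plate 205 x 85 mm, 10 mm high. Origin at the bench under the pivot, x along the pliers. Blocks carry the pivot, the handle ends and the ring; below the handles, 14 to 68 mm behind the pivot, it is open down to the base plate.
There are look-alikes about, which are no part of the job. There is more than one size of the pliers; the job needs the middle-sized.

How it is judged:
On the way, in this order (a step that is already met when the one before it is completed fails the run):
1. the top plate lies flat on the hub over the spindle and has been let go (horizontal distance between plate_top and seat below 0.007 m and z of plate_top in the frame of seat below 0.003 m and angle between plate_top's own z axis and vertical below 0.06 rad and contact force between plate_top and the fingers below 0.1 N), for 0.2 s.
2. the ring, spread by the pliers, is above the spindle's top and over it (value of joint ring_left above 0.12 rad and z of ring in the frame of spindle_top above 0.003 m and horizontal distance between ring and spindle_top below 0.012 m), for 0.05 s.
At the end, for the whole second after the job is handed in: Plate flat on the hub (7 mm off axis, 3 mm high at most); ring spread over 0.12 rad, centred within 6 mm, within 4 mm of the groove's mid-height, tilt under 0.2 rad, still; pliers held by the gripper (over 3 N); ring and pliers press on drive and plate with under 1 N (horizontal distance between plate_top and seat below 0.007 m and z of plate_top in the frame of seat below 0.003 m and angle between plate_top's own z axis and vertical below 0.06 rad and value of joint ring_left above 0.12 rad and horizontal distance between ring and groove below 0.006 m and z of ring in the frame of groove between -0.004 and 0.004 m and angle between ring's own z axis and vertical below 0.2 rad and contact force between each of ring, pliers and drive below 1 N and contact force between each of ring, pliers and plate_top below 1 N and contact force between pliers and the fingers above 3 N and linear speed of ring below 0.03 m/s); the arm keeps its last pose, push and grip.
It fails at once if one of the two lower plates is shifted by more than 20 mm (distance of any of plate_mid, plate_low from where it was at the start of the episode above 0.02 m).
It fails at once if the bottle, jar, dish or screwdriver is shifted by more than 30 mm (distance of any of reagent, jar, dish, driver from where it was at the start of the episode above 0.03 m).
It also fails if it takes over 54 s, if anything falls off the work surface, if the arm or the gripper's body presses on something with over 40 N, if the wrist force passes 120 N, or if a joint passes its speed limit or range.

## Working session

There is one attempt and no reset: what is moved stays moved. The work goes in short steps, Python scripts to look and compute and a shell command to move; the robot and the scene stay as the last step left them, time stands still between calls to the robot, and variables do not carry over. Pictures are saved under pics/ and viewed, and the job is handed in when it is done.

```bash
ls; mkdir -p pics; python3 - <<'E'
from cell import env, grab_frame
import cv2
print(env.observe())
for n in ("scene","top"):
    f=grab_frame(n); print(n,f["vfov"],f["cx"],f["cy"],f["k1"],f["view"])
    cv2.imwrite(f"pics/{n}0.png",f["pixels"][:,:,::-1])
E
```

```text
pics
{'time': 0.0, 'q': array([ 1.22240425e+00,  3.51249600e-01,  1.65243971e+00,  3.03623209e-05,
        1.13912896e+00, -8.46099721e-02]), 'joint_vel': array([-0.00127051,  0.00080737,  0.00105442,  0.00135555,  0.00014539,
       -0.00231241]), 'tau': array([-3.93079958e-03, -5.06099904e+01, -2.91399032e+01, -3.49967486e-04,
        4.71439009e-03, -7.19467920e-06]), 'tool_pos': array([0.14326351, 0.53066958, 0.24174517]), 'orientation': array([[-4.44331034e-04,  2.60745697e-01,  9.65407419e-01],
       [-1.14257372e-03,  9.65406751e-01, -2.60746043e-01],
       [-9.99999249e-01, -1.21890671e-03, -1.31038998e-04]]), 'ft_force': array([ 0.07737967, -0.53623387, -0.87177539]), 'wrist_torque': array([ 0.04021384,  0.03456033, -0.02189115]), 'grip_width': 0.9986193800490775}
scene 42.445400265992205 288.25110515539507 213.7898737116415 0.07046836046275612 [[ 0.06048302  0.99811222 -0.01066758 -0.13972878]
 [-0.66226507  0.04812303  0.74772265  0.29408316]
 [ 0.74682447 -0.03815976  0.66392548 -1.74970596]
 [ 0.          0.          0.          1.        ]]
top 43.132931065626565 284.8891578939317 209.4424206509904 -0.10028445875608008 [[-0.00574359 -0.99977225 -0.02055392  0.13091204]
 [ 0.98040684 -0.00967714  0.19674547 -0.56678881]
 [-0.19689956 -0.01902117  0.98023913 -1.36459073]
 [ 0.          0.          0.          1.        ]]
```

View pics/scene0.png

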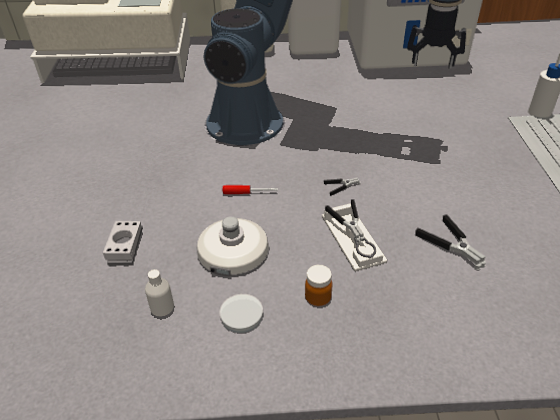

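View pics/top0.png

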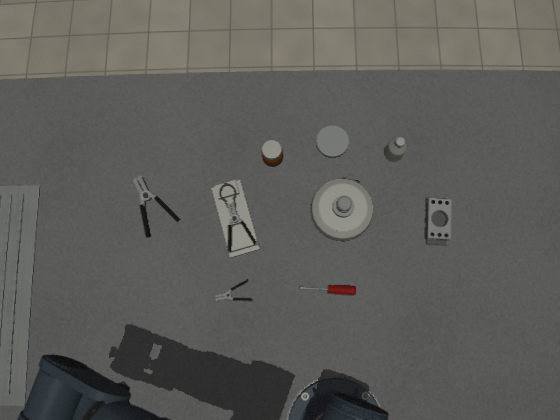

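The top view shows three pliers: large at (150,205), small at (233,291), and middle-sized on the white stand at (236,218) with the ring. The one on the stand fits: middle-sized, ring on its tips. The stack is at (439,218) and the drive at (343,208). I'll confirm with enlarged crops.

```bash
cat > h.py <<'E'
import numpy as np, cv2
from cell import env, grab_frame
class Cam:
    def __init__(s,n):
        s.n=n; f=grab_frame(n); s.img=f["pixels"][:,:,::-1].copy(); s.V=np.array(f["view"])
        s.f=s.img.shape[0]/2/np.tan(np.radians(f["vfov"])/2)
        s.K=np.array([[s.f,0,f["cx"]],[0,s.f,f["cy"]],[0,0,1.]]); s.k1=f["k1"]
        s.D=np.array([s.k1,0,0,0,0.])
        F=np.diag([1,-1,-1.]); s.R=F@s.V[:3,:3]; s.t=F@s.V[:3,3]
    def proj(s,P):
        return cv2.projectPoints(np.atleast_2d(np.array(P,float)),cv2.Rodrigues(s.R)[0],s.t,s.K,s.D)[0].reshape(-1,2)
    def ray(s,uv):
        uv=np.array(uv,float).reshape(-1,1,2)
        n=cv2.undistortPointsIter(uv,s.K,s.D,None,None,(3,50,1e-10)).reshape(-1,2)
        d=np.c_[n,np.ones(len(n))]@s.R
        return -s.R.T@s.t,d
    def at(s,uv,z):
        o,d=s.ray(uv); return o+d*((z-o[2])/d[:,2])[:,None]
    def crop(s,x,y,w,h,k,name,img=None):
        im=(s.img if img is None else img)[y:y+h,x:x+w]
        cv2.imwrite(name,cv2.resize(im,None,fx=k,fy=k,interpolation=cv2.INTER_CUBIC))
E
python3 - <<'E'
from h import *
t=Cam("top"); s=Cam("scene")
t.crop(200,170,70,95,6,"pics/t_pl.png"); t.crop(300,170,165,80,4,"pics/t_dr.png")
s.crop(310,190,90,85,6,"pics/s_pl.png"); s.crop(95,205,185,75,4,"pics/s_dr.png")
print(t.at([[343,207]],.097),t.at([[439,218]],.036),t.at([[236,218]],.045))
print(s.at([[230,224]],.097),s.at([[122,237]],.036),s.at([[354,231]],.045))
E
```

```text
[[ 0.56487837 -0.02547608  0.097     ]] [[ 0.54430032 -0.29167942  0.036     ]] [[0.54807298 0.25890319 0.045     ]]
[[ 0.58696273 -0.02887873  0.097     ]] [[ 0.54752104 -0.2923095   0.036     ]] [[0.57639562 0.26365612 0.045     ]]
```

View pics/t_pl.png

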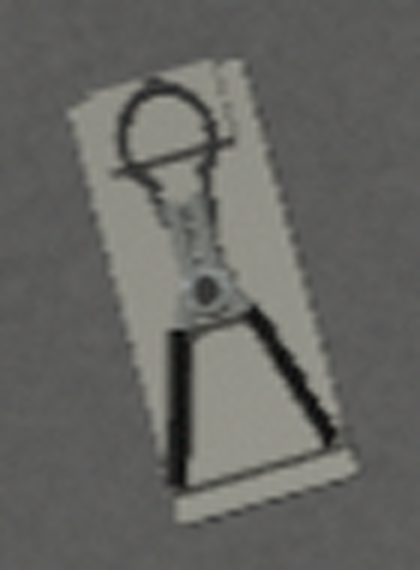

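View pics/t_dr.png

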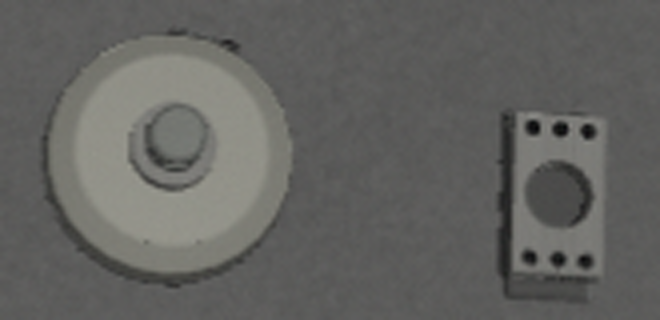

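View pics/s_pl.png

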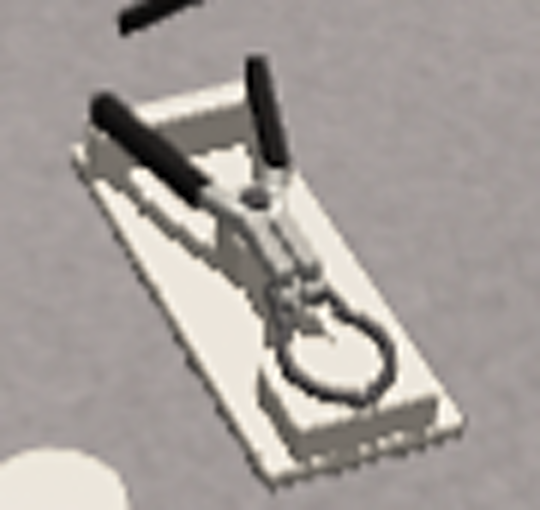

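View pics/s_dr.png

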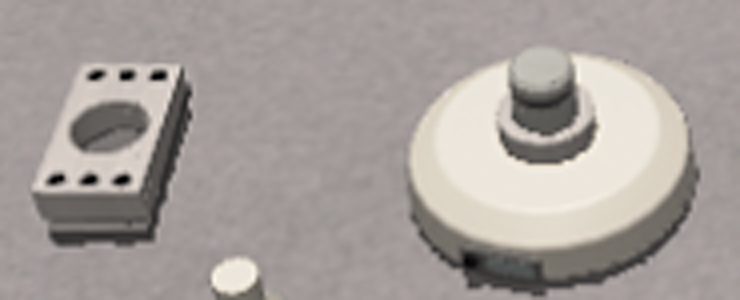

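Crops confirm it: the stand pliers carry the ring, and the stack and drive are clear. Now precise fits.

```bash
cat > fit.py <<'E'
from h import *
from scipy.optimize import minimize
t=Cam("top"); s=Cam("scene")
# plate holes: top
def blobs(c,x,y,w,h,thr):
    g=cv2.cvtColor(c.img,cv2.COLOR_BGR2GRAY)[y:y+h,x:x+w]
    g=cv2.resize(g,None,fx=8,fy=8,interpolation=cv2.INTER_CUBIC)
    n,l,st,ce=cv2.connectedComponentsWithStats((g<thr).astype(np.uint8))
    return [(round((ce[i][0]+.5)/8-.5+x,2),round((ce[i][1]+.5)/8-.5+y,2),int(st[i][4])) for i in range(1,n) if st[i][4]>60]
b1=blobs(t,429,198,20,42,60); b2=blobs(s,104,219,40,38,75)
for c,b in ((t,b1),(s,b2)):
    for k in b: print(c.n,k,c.at([k[:2]],.036)[0].round(4))
# drive: bright mask
def mask_fit(c,roi,thr,x0):
    x,y,w,h=roi; g=cv2.cvtColor(c.img,cv2.COLOR_BGR2GRAY)
    k=4
    g=cv2.resize(g[y:y+h,x:x+w],None,fx=k,fy=k,interpolation=cv2.INTER_LINEAR)
    n,l,st,ce=cv2.connectedComponentsWithStats((g>thr).astype(np.uint8))
    m=(l==1+np.argmax(st[1:,4]))
    cs,_=cv2.findContours(m.astype(np.uint8),0,2); m0=np.zeros_like(g); cv2.drawContours(m0,[cv2.convexHull(np.vstack(cs))],-1,255,-1)
    return m0,m
th=np.linspace(0,2*np.pi,72,endpoint=False)
def circ(x,y,r,z): return np.c_[x+r*np.cos(th),y+r*np.sin(th),0*th+z]
for c,roi,thr in ((t,(300,165,90,85),100),(s,(190,210,85,70),185)):
    for ch in c.img[0,0],: pass
    m0,m=mask_fit(c,roi,thr,None)
    cv2.imwrite(f"pics/m_{c.n}.png",m0)
    def model(p):
        P=np.vstack([circ(p[0],p[1],.086,0),circ(p[0],p[1],.086,.03)])
        uv=(c.proj(P)-np.array(roi[:2])+.5)*4-.5
        im=np.zeros_like(m0); cv2.fillConvexPoly(im,cv2.convexHull(np.round(uv*16).astype(np.int32)),255,shift=4); return im
    f=lambda p:np.mean(model(p)!=m0)
    r=minimize(f,[.56,-.025],method="Nelder-Mead",options=dict(initial_simplex=[[.55,-.03],[.575,-.03],[.56,-.015]]))
    print(c.n,"drive",r.x.round(4),r.fun)
E
python3 fit.py
```

```text
top (np.float64(432.82), np.float64(201.4), 604) [ 0.5906 -0.2775  0.036 ]
top (np.float64(439.67), np.float64(201.85), 640) [ 0.5891 -0.2964  0.036 ]
top (np.float64(446.61), np.float64(202.4), 595) [ 0.5874 -0.3155  0.036 ]
top (np.float64(444.4), np.float64(217.24), 2007) [ 0.5462 -0.3067  0.036 ]
top (np.float64(432.0), np.float64(233.82), 488) [ 0.5011 -0.2699  0.036 ]
top (np.float64(439.06), np.float64(234.39), 553) [ 0.4993 -0.2891  0.036 ]
top (np.float64(445.82), np.float64(234.87), 504) [ 0.4978 -0.3075  0.036 ]
top (np.float64(437.18), np.float64(239.2), 98) [ 0.4863 -0.2832  0.036 ]
top (np.float64(441.03), np.float64(239.21), 123) [ 0.4861 -0.2937  0.036 ]
scene (np.float64(118.58), np.float64(223.4), 327) [ 0.498  -0.3088  0.036 ]
scene (np.float64(126.23), np.float64(223.43), 364) [ 0.4995 -0.2901  0.036 ]
scene (np.float64(134.21), np.float64(223.49), 393) [ 0.5012 -0.2706  0.036 ]
scene (np.float64(139.56), np.float64(225.29), 173) [ 0.5087 -0.2566  0.036 ]
scene (np.float64(137.8), np.float64(241.48), 4573) [ 0.5658 -0.2525  0.036 ]
scene (np.float64(138.35), np.fl
[... 371 characters left out ...]
4(135.35), np.float64(237.97), 83) [ 0.5533 -0.2601  0.036 ]
scene (np.float64(116.39), np.float64(239.98), 257) [ 0.5569 -0.3038  0.036 ]
scene (np.float64(134.35), np.float64(240.98), 83) [ 0.5635 -0.2609  0.036 ]
scene (np.float64(133.34), np.float64(244.0), 81) [ 0.5736 -0.2617  0.036 ]
scene (np.float64(132.33), np.float64(247.05), 78) [ 0.5838 -0.2625  0.036 ]
scene (np.float64(108.65), np.float64(249.37), 383) [ 0.5874 -0.3161  0.036 ]
scene (np.float64(116.92), np.float64(249.51), 394) [ 0.5893 -0.2969  0.036 ]
scene (np.float64(125.05), np.float64(249.54), 397) [ 0.5908 -0.2781  0.036 ]
top drive [ 0.5837 -0.032 ] 0.03882352941176471
scene drive [ 0.5429 -0.0327] 0.11396008403361345
```

```bash
python3 - <<'E'
from h import *
t=Cam("top"); s=Cam("scene")
th=np.linspace(0,2*np.pi,72,endpoint=False)
def circ(p,r,z): return np.c_[p[0]+r*np.cos(th),p[1]+r*np.sin(th),0*th+z]
k=7
out=[]
for c,roi in ((t,(305,172,75,75)),(s,(190,210,85,70))):
    x,y,w,h=roi
    im=cv2.resize(c.img[y:y+h,x:x+w],None,fx=k,fy=k,interpolation=cv2.INTER_CUBIC)
    for p,col in (((.567,-.0285),(0,0,255)),):
        for r,z in ((.086,0),(.029,.062),(.0165,.097),(.0195,.094),(.0195,.087)):
            uv=((c.proj(circ(p,r,z))-[x,y]+.5)*k-.5).astype(int)
            cv2.polylines(im,[uv],True,col,1)
    cv2.imwrite(f"pics/ov_{c.n}.png",im)
E
```

```text
(no output)
```

View pics/ov_top.png

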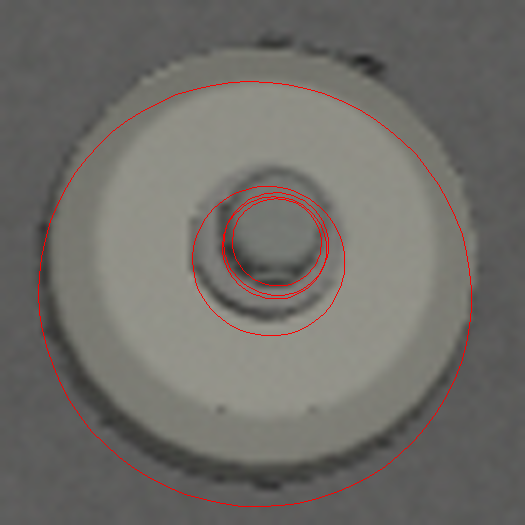

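View pics/ov_scene.png

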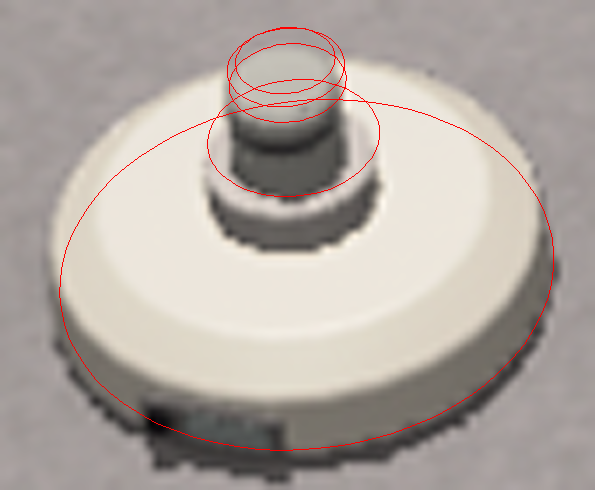

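```bash
cat > ov.py <<'E'
from h import *
import sys
t=Cam("top"); s=Cam("scene")
th=np.linspace(0,2*np.pi,180,endpoint=False)
def circ(p,r,z): return np.c_[p[0]+r*np.cos(th),p[1]+r*np.sin(th),0*th+z]
from scipy.optimize import minimize
# gradient score
tot={}
def score(p,parts=((.029,.062),(.0195,.094),(.086,0.0))):
    res=[]
    for c in (t,s):
        g=cv2.GaussianBlur(cv2.cvtColor(c.img,cv2.COLOR_BGR2GRAY).astype(np.float32),(0,0),.7)
        gx=cv2.Sobel(g,cv2.CV_32F,1,0);gy=cv2.Sobel(g,cv2.CV_32F,0,1); m=np.hypot(gx,gy)
        for r,z in parts:
            uv=c.proj(circ(p,r,z)).astype(np.float32)
            res.append(cv2.remap(m,uv[:,0][None],uv[:,1][None],1).mean())
    return np.array(res)
if __name__=="__main__":
    best=[]
    xs=np.arange(.56,.59,.001); ys=np.arange(-.038,-.018,.001)
    A=np.array([[score((x,y)) for y in ys] for x in xs])
    for i,nm in enumerate(["t hub","t head","t base","s hub","s head","s base"]):
        k=np.unravel_index(A[:,:,i].argmax(),A.shape[:2]); print(nm,xs[k[0]].round(4),ys[k[1]].round(4),A[:,:,i].max())
    B=(A/A.max((0,1))).sum(2);k=np.unravel_index(B.argmax(),B.shape);p=(xs[k[0]],ys[k[1]]);print(p)
    k=7
    for c,roi in ((t,(305,172,75,75)),(s,(190,210,85,70))):
        x,y,w,h=roi
        im=cv2.resize(c.img[y:y+h,x:x+w],None,fx=k,fy=k,interpolation=cv2.INTER_CUBIC)
        for r,z in ((.086,0),(.029,.062),(.0165,.097),(.0195,.094)):
            uv=((c.proj(circ(p,r,z))-[x,y]+.5)*k-.5).astype(int)
            cv2.polylines(im,[uv],True,(0,0,255),1)
        cv2.imwrite(f"pics/ov2_{c.n}.png",im)
E
python3 ov.py; cd pics; python3 -c "
import cv2,numpy as np
a=cv2.imread('ov2_top.png');b=cv2.imread('ov2_scene.png');b=b[:,:]
h=max(a.shape[0],b.shape[0]);f=lambda i:cv2.copyMakeBorder(i,0,h-i.shape[0],0,0,0)
cv2.imwrite('ov2.png',cv2.resize(np.hstack([f(a),f(b)]),None,fx=.71,fy=.71))"
```

```text
t hub 0.573 -0.027 99.91766
t head 0.579 -0.03 91.373764
t base 0.583 -0.032 101.736046
s hub 0.589 -0.028 223.12547
s head 0.578 -0.03 169.56429
s base 0.578 -0.03 156.3224
(np.float64(0.5780000000000001), np.float64(-0.029999999999999992))
```

View pics/ov2.png

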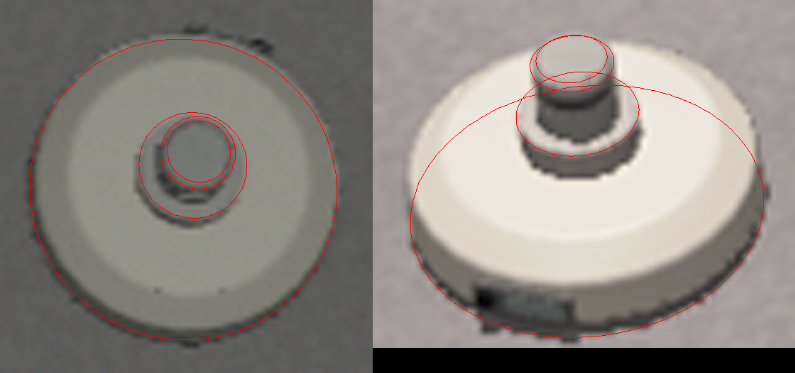

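Drive fits at (0.578, −0.030) in both views. Now the pliers.

```bash
cat > pl.py <<'E'
from h import *
import sys
def draw(p,z0,name,rois,sq=0,cams=None):
    t,s=cams or (Cam("top"),Cam("scene"))
    th=np.linspace(0,2*np.pi,60)
    c_,s_=np.cos(p[2]),np.sin(p[2])
    def W(L): 
        L=np.array(L,float); return np.c_[p[0]+c_*L[:,0]-s_*L[:,1],p[1]+s_*L[:,0]+c_*L[:,1],z0+L[:,2]]
    rx=.0715 if sq else .077
    curves=[np.c_[.011*np.cos(th),.011*np.sin(th),0*th+.010]]
    curves+=[np.c_[rx+r*np.cos(th),r*np.sin(th),0*th-.003] for r in ((.0225,.0275) if sq else (.018,.023))]
    for sg in (1,-1):
        if sq: curves.append([[-.018,sg*.0165,.012],[-.088,sg*.0165,.012]])
        else: curves.append([[x,sg*(.028+(-.045-x)*3/11),.012] for x in (-.018,-.088)])
    curves+=[[[.12,0,0],[-.1,0,0]]]
    ims=[]
    for c,roi,k in zip((t,s),rois,(5,5)):
        x,y,w,h=roi
        im=cv2.resize(c.img[y:y+h,x:x+w],None,fx=k,fy=k,interpolation=cv2.INTER_CUBIC)
        for q in curves:
            uv=((c.proj(W(q))-[x,y]+.5)*k-.5).astype(int); cv2.polylines(im,[uv],False,(0,0,255),1)
        ims.append(im)
    h=max(i.shape[0] for i in ims)
    cv2.imwrite(name,np.hstack([cv2.copyMakeBorder(i,0,h-i.shape[0],0,4,0) for i in ims]))
if __name__=="__main__":
    t=Cam("top");s=Cam("scene")
    print(t.at([[234,218.3]],.045),s.at([[352.5,223]],.045))
    p=[float(a) for a in sys.argv[1:4]]
    draw(p,.035,sys.argv[4],((205,175,65,90),(310,190,90,85)),cams=(t,s))
E
python3 pl.py .548 .262 .25 pics/p1.png
```

```text
[[0.54729923 0.26431435 0.045     ]] [[0.54799781 0.26430976 0.045     ]]
```

View pics/p1.png

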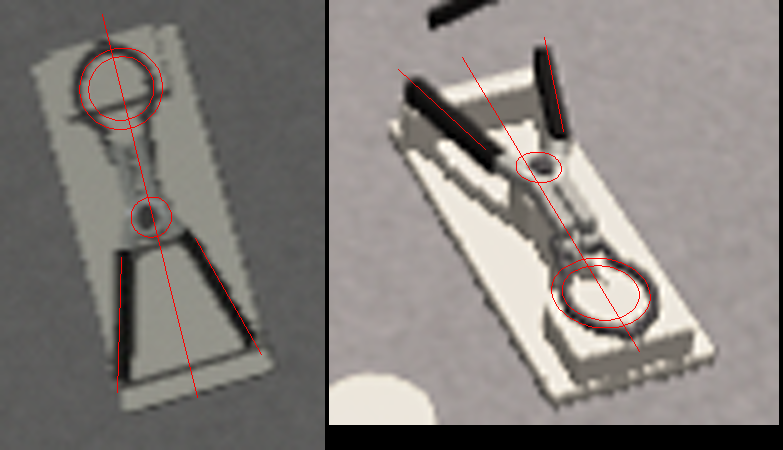

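```bash
python3 pl.py .5477 .2641 .262 pics/p2.png
```

```text
[[0.54729923 0.26431435 0.045     ]] [[0.54799781 0.26430976 0.045     ]]
```

View pics/p2.png

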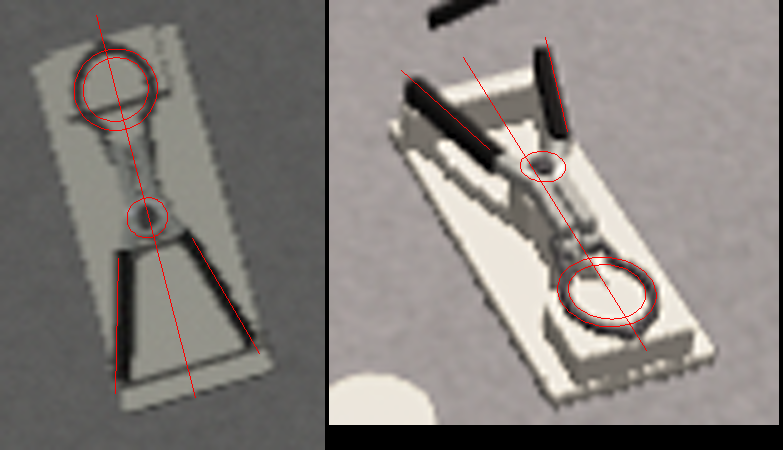

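```bash
python3 - <<'E'
from h import *
s=Cam("scene"); o=env.observe(); p=o["tool_pos"];R=o["orientation"]
x,y,w,h=395,0,90,80;k=7
im=cv2.resize(s.img[y:y+h,x:x+w],None,fx=k,fy=k,interpolation=cv2.INTER_CUBIC)
for d,col in ((-.019,(255,0,0)),(-.002,(0,255,0)),(.011,(0,0,255))):
    for sg in (1,-1):
        P=[p+R[:,0]*d+R[:,1]*sg*a for a in (.0425,.057)]
        uv=((s.proj(P)-[x,y]+.5)*k-.5).astype(int); cv2.line(im,tuple(map(int,uv[0])),tuple(map(int,uv[1])),col,1)
cv2.imwrite("pics/grip0.png",im)
E
```

```text
(no output)
```

View pics/grip0.png

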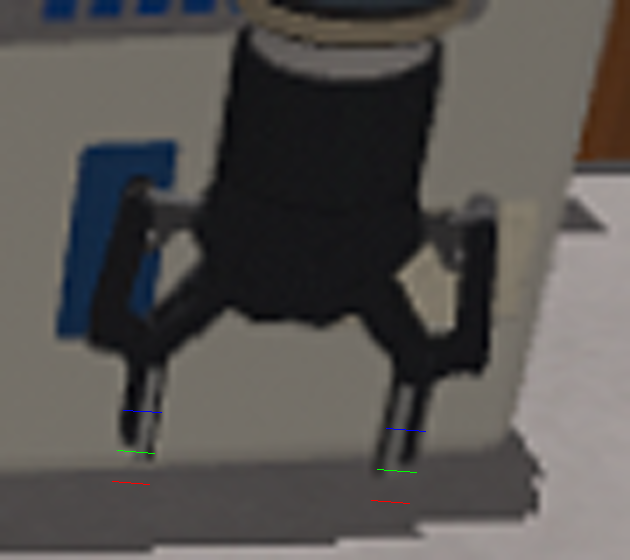

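Open fingertips are about 2 mm behind the TCP, so the stated 11 mm applies when shut; I estimate about 5 mm ahead at 62 mm opening. First the turn to the plate's axis, plus a small move.

```bash
python3 -m crank '[{"jaw":-1,"spin":-0.04},{"jaw":-1,"spin":-0.058},{"jaw":-1,"spin":-0.058}]'; python3 -c "
from cell import env
o=env.observe();print(o['tool_pos'],o['orientation'].round(4))"
```

```text
[0.14336098 0.53094721 0.24228517] [[-0.      0.2607  0.9654]
 [-0.      0.9654 -0.2607]
 [-1.     -0.      0.    ]]schema error: expected keys jaw, dx, dy, dz, spin
```

All keys are needed.

```bash
python3 -m crank '[{"jaw":-1,"dx":0,"dy":0,"dz":0,"spin":-0.04},{"jaw":-1,"dx":0,"dy":0,"dz":0,"spin":-0.058},{"jaw":-1,"dx":0,"dy":0,"dz":0,"spin":-0.058}]'; python3 -c "
from cell import env
o=env.observe();print(o['tool_pos'],o['orientation'].round(4))"
```

```text
time: 1.0
tool_pos: [0.1434, 0.531, 0.2423]
orientation: [[0.0, 0.079, 0.997], [0.0, 0.997, -0.079], [-1.0, 0.0, 0.0]]
ft_force: [0.5, -0.3, 0.3]
grip_width: 1.0
[0.1434028  0.53098827 0.24230482] [[ 0.000e+00  7.890e-02  9.969e-01]
 [ 1.000e-04  9.969e-01 -7.890e-02]
 [-1.000e+00  1.000e-04  0.000e+00]]
```

```bash
python3 -m crank '[{"jaw":-1,"dx":0,"dy":-0.4,"dz":0.24,"spin":0},{"jaw":-1,"dx":0,"dy":-0.8,"dz":0.48,"spin":0},{"jaw":-1,"dx":0,"dy":-1,"dz":0.6,"spin":0}]' && python3 -m crank '[{"jaw":-1,"dx":0,"dy":-0.4,"dz":0.24,"spin":0},{"jaw":-1,"dx":0,"dy":-0.8,"dz":0.48,"spin":0},{"jaw":-1,"dx":0,"dy":-1,"dz":0.6,"spin":0}]' && python3 -m crank '[{"jaw":-1,"dx":0,"dy":-0.4,"dz":0.24,"spin":0},{"jaw":-1,"dx":0,"dy":-0.8,"dz":0.48,"spin":0},{"jaw":-1,"dx":0,"dy":-1,"dz":0.6,"spin":0}]'&& python3 -m crank '[{"jaw":-1,"dx":0,"dy":-0.4,"dz":0.24,"spin":0},{"jaw":-1,"dx":0,"dy":-0.8,"dz":0.48,"spin":0},{"jaw":-1,"dx":0,"dy":-1,"dz":0.6,"spin":0}]'
```

```text
time: 1.25
tool_pos: [0.1853, 0.4448, 0.242]
orientation: [[-0.0, 0.084, 0.996], [-0.001, 0.996, -0.084], [-1.0, -0.001, 0.0]]
ft_force: [0.4, 0.1, 0.5]
grip_width: 0.997
time: 1.5
tool_pos: [0.2267, 0.361, 0.2422]
orientation: [[0.0, 0.085, 0.996], [-0.001, 0.996, -0.085], [-1.0, -0.001, 0.0]]
ft_force: [0.2, 0.5, -0.2]
grip_width: 1.0
time: 1.75
tool_pos: [0.268, 0.2775, 0.2424]
orientation: [[0.0, 0.085, 0.996], [-0.0, 0.996, -0.085], [-1.0, -0.0, 0.0]]
ft_force: [1.7, 0.4, -0.2]
grip_width: 0.998
time: 2.0
tool_pos: [0.3095, 0.1939, 0.2425]
orientation: [[0.001, 0.085, 0.996], [-0.0, 0.996, -0.085], [-1.0, -0.0, 0.001]]
ft_force: [0.1, 1.5, 1.0]
grip_width: 1.0
```

```bash
python3 -m crank '[{"jaw":-1,"dx":0,"dy":-0.4,"dz":0.24,"spin":0},{"jaw":-1,"dx":0,"dy":-0.8,"dz":0.48,"spin":0},{"jaw":-1,"dx":0,"dy":-1,"dz":0.6,"spin":0}]' && python3 -m crank '[{"jaw":-1,"dx":0,"dy":-0.4,"dz":0.24,"spin":0},{"jaw":-1,"dx":0,"dy":-0.8,"dz":0.48,"spin":0},{"jaw":-1,"dx":0,"dy":-1,"dz":0.6,"spin":0}]' && python3 -m crank '[{"jaw":-1,"dx":0,"dy":-0.4,"dz":0.24,"spin":0},{"jaw":-1,"dx":0,"dy":-0.8,"dz":0.48,"spin":0},{"jaw":-1,"dx":0,"dy":-1,"dz":0.6,"spin":0}]'&& python3 -m crank '[{"jaw":-1,"dx":0,"dy":-0.4,"dz":0.24,"spin":0},{"jaw":-1,"dx":0,"dy":-0.8,"dz":0.48,"spin":0},{"jaw":-1,"dx":0,"dy":-1,"dz":0.6,"spin":0}]' && python3 -m crank '[{"jaw":-1,"dx":0,"dy":-0.4,"dz":0.24,"spin":0},{"jaw":-0.7,"dx":0,"dy":-0.7,"dz":0.36,"spin":0},{"jaw":-0.7,"dx":0,"dy":-0.8,"dz":0.4,"spin":0},{"jaw":-0.7,"dx":0,"dy":-0.8,"dz":0.4,"spin":0},{"jaw":-0.7,"dx":0,"dy":-0.8,"dz":0.4,"spin":0}]' | tail -5; python3 -c "
from cell import env
import numpy as np
o=env.observe();R=o['orientation'];p=o['tool_pos'];print(p,R.round(4))
d=np.array([.5443,-.293,.12])-p; print(R.T@d/.08); a=np.radians(85.3);print('spin',(np.arctan2(R[1,1],R[0,1])-a)/np.pi)"
```

```text
time: 2.25
tool_pos: [0.351, 0.1102, 0.2426]
orientation: [[0.001, 0.085, 0.996], [-0.0, 0.996, -0.085], [-1.0, -0.0, 0.001]]
ft_force: [-0.7, 0.9, 0.5]
grip_width: 1.0
time: 2.5
tool_pos: [0.3926, 0.0263, 0.2426]
orientation: [[0.001, 0.085, 0.996], [-0.001, 0.996, -0.085], [-1.0, -0.0, 0.001]]
ft_force: [0.1, 1.2, -0.3]
grip_width: 0.997
time: 2.75
tool_pos: [0.4339, -0.0576, 0.2425]
orientation: [[0.001, 0.086, 0.996], [-0.001, 0.996, -0.086], [-1.0, -0.001, 0.001]]
ft_force: [0.3, -0.1, -0.1]
grip_width: 1.001
time: 3.0
tool_pos: [0.4752, -0.1413, 0.2424]
orientation: [[0.001, 0.085, 0.996], [-0.001, 0.996, -0.085], [-1.0, -0.001, 0.001]]
ft_force: [-0.6, 0.4, 0.3]
grip_width: 0.996
time: 3.42
tool_pos: [0.5003, -0.2041, 0.242]
orientation: [[-0.001, 0.083, 0.997], [0.001, 0.997, -0.083], [-1.0, 0.001, -0.001]]
ft_force: [0.1, 1.2, 0.4]
grip_width: 0.848
[ 0.5002517  -0.20412741  0.24202672] [[-7.000e-04  8.330e-02  9.965e-01]
 [ 6.000e-04  9.965e-01 -8.330e-02]
 [-1.000e+00  5.000e-04 -7.000e-04]]
[ 1.52433555 -1.06198006  0.64227942]
spin -0.00042870268734753825
```

```bash
python3 -m crank '[{"jaw":-0.7,"dx":0,"dy":-0.4,"dz":0.24,"spin":0},{"jaw":-0.7,"dx":0.2,"dy":-0.8,"dz":0.48,"spin":0},{"jaw":-0.7,"dx":0.6,"dy":-1,"dz":0.64,"spin":0},{"jaw":-0.7,"dx":0.95,"dy":-1,"dz":0.64,"spin":0},{"jaw":-0.7,"dx":1,"dy":-1,"dz":0.64,"spin":0},{"jaw":-0.7,"dx":1,"dy":-1,"dz":0.64,"spin":0}]' | head -2; python3 -c "
from cell import env
import numpy as np
o=env.observe();R=o['orientation'];p=o['tool_pos'];print(p,R.round(4))
d=np.array([.5443,-.293,.07])-p; print(R.T@d/.08)"
```

```text
time: 3.92
tool_pos: [0.5443, -0.2867, 0.1612]
[ 0.5442763  -0.28673805  0.16117623] [[-0.0032  0.0811  0.9967]
 [ 0.0022  0.9967 -0.0811]
 [-1.      0.0019 -0.0034]]
[ 1.13952347 -0.08016222  0.01047678]
```

```bash
python3 -m crank '[{"jaw":-0.7,"dx":0.4,"dy":-0.06,"dz":0.01,"spin":0},{"jaw":-0.7,"dx":0.8,"dy":-0.08,"dz":0.01,"spin":0},{"jaw":-0.7,"dx":1,"dy":-0.08,"dz":0.01,"spin":0},{"jaw":-0.7,"dx":1,"dy":-0.08,"dz":0.01,"spin":0},{"jaw":-0.7,"dx":1,"dy":-0.08,"dz":0.01,"spin":0}]' | head -2; cat > st.py <<'E'
from h import *
import sys
def rep(tx,ty,tz):
    o=env.observe();R=o['orientation'];p=o['tool_pos'];print(o['time'],p.round(4),'yangle',np.degrees(np.arctan2(R[1,1],R[0,1])).round(2),'tilt',R[:2,0].round(4),'gw',round(o['grip_width']*85,1),'F',o['ft_force'].round(1))
    print('rows d',(R.T@(np.array([tx,ty,tz])-p)/.08).round(3))
if __name__=="__main__": rep(*map(float,sys.argv[1:4]))
E
python3 st.py .5443 -.293 .0355; python3 - <<'E'
from h import *
s=Cam("scene"); t=Cam("top")
s.crop(80,150,110,110,5,"pics/a_s.png"); t.crop(400,180,80,80,5,"pics/a_t.png")
E
```

```text
time: 4.33
tool_pos: [0.5461, -0.2944, 0.0843]
4.3333 [ 0.5461 -0.2944  0.0843] yangle 85.37 tilt [ 0.0012 -0.0007] gw 72.7 F [ 0.3 -1.5  1.7]
rows d [ 0.61   0.017 -0.025]
```

View pics/a_s.png

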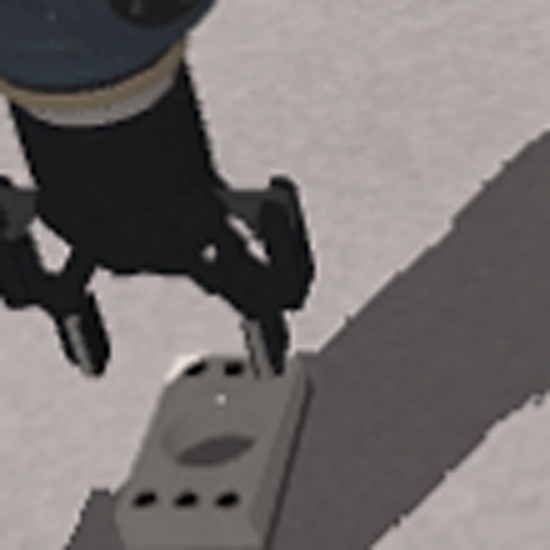

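View pics/a_t.png

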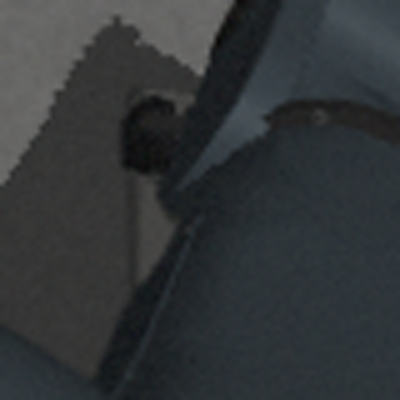

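```bash
python3 -m crank '[{"jaw":-0.7,"dx":0.3,"dy":0.01,"dz":-0.02,"spin":0},{"jaw":-0.7,"dx":0.5,"dy":0.01,"dz":-0.02,"spin":0},{"jaw":-0.7,"dx":0.6,"dy":0.01,"dz":-0.02,"spin":0},{"jaw":-0.7,"dx":0.6,"dy":0.01,"dz":-0.02,"spin":0},{"jaw":-0.7,"dx":0.6,"dy":0.01,"dz":-0.02,"spin":0},{"jaw":-0.7,"dx":0.6,"dy":0.01,"dz":-0.02,"spin":0}]' | head -2; python3 st.py .5443 -.293 .0355; python3 - <<'E'
from h import *
s=Cam("scene")
s.crop(80,190,90,90,6,"pics/b_s.png")
E
```

```text
time: 4.93
tool_pos: [0.5447, -0.2944, 0.0359]
4.9333 [ 0.5447 -0.2944  0.0359] yangle 85.33 tilt [ 0.0019 -0.0012] gw 72.3 F [0.3 0.1 0.2]
rows d [ 0.005  0.018 -0.006]
```

View pics/b_s.png

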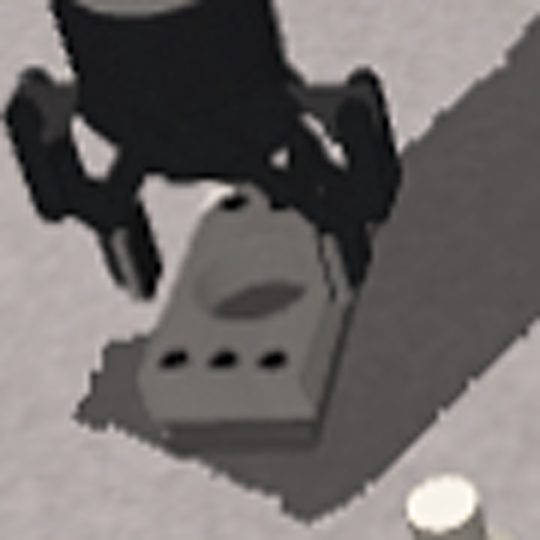

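```bash
python3 -m crank '[{"jaw":-0.6,"dx":0,"dy":0.015,"dz":0,"spin":0},{"jaw":-0.5,"dx":0,"dy":0.015,"dz":0,"spin":0},{"jaw":-0.3,"dx":0,"dy":0.015,"dz":0,"spin":0},{"jaw":-0.3,"dx":0,"dy":0.015,"dz":0,"spin":0},{"jaw":-0.3,"dx":0,"dy":0.015,"dz":0,"spin":0}]' ; python3 st.py .5443 -.293 .0355; python3 -m crank '[{"jaw":-0.3,"dx":-0.1,"dy":0,"dz":0,"spin":0},{"jaw":-0.3,"dx":-0.2,"dy":0,"dz":0,"spin":0},{"jaw":-0.3,"dx":-0.2,"dy":0,"dz":0,"spin":0}]'; python3 - <<'E'
from h import *
s=Cam("scene")
s.crop(80,190,90,90,6,"pics/c_s.png")
E
```

```text
time: 5.4
tool_pos: [0.5443, -0.2929, 0.0355]
orientation: [[0.001, 0.082, 0.997], [-0.0, 0.997, -0.082], [-1.0, -0.0, 0.001]]
ft_force: [-3.1, 2.3, 9.9]
grip_width: 0.701
5.4 [ 0.5443 -0.2929  0.0355] yangle 85.32 tilt [ 0.0007 -0.0003] gw 59.6 F [-3.1  2.3  9.9]
rows d [ 0.    -0.001  0.   ]
time: 5.65
tool_pos: [0.5448, -0.2933, 0.0522]
orientation: [[0.002, 0.081, 0.997], [-0.001, 0.997, -0.081], [-1.0, -0.001, 0.002]]
ft_force: [0.3, -1.2, -0.7]
grip_width: 0.704
```

View pics/c_s.png

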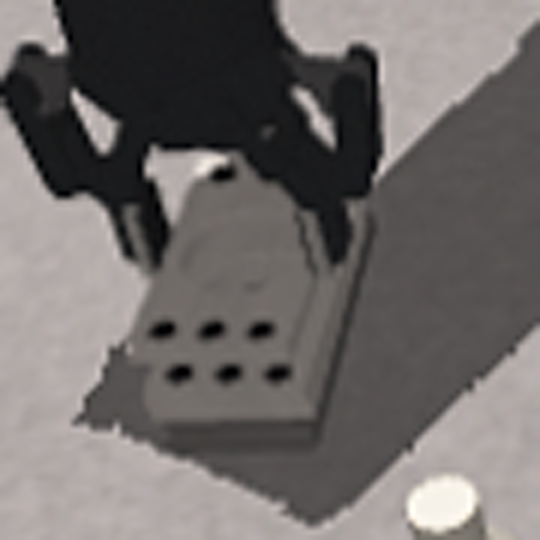

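One plate is lifted (its holes at crop (210,330) stand off the mid plate's at (228,373)). Lift and carry.

```bash
python3 -m crank '[{"jaw":-0.3,"dx":-0.3,"dy":0,"dz":0,"spin":0},{"jaw":-0.3,"dx":-0.7,"dy":0,"dz":0,"spin":0},{"jaw":-0.3,"dx":-1,"dy":0,"dz":0,"spin":0},{"jaw":-0.3,"dx":-1,"dy":0,"dz":0,"spin":0}]' | head -2
python3 -m crank '[{"jaw":-0.3,"dx":-0.25,"dy":0.3,"dz":0.01,"spin":0},{"jaw":-0.3,"dx":-0.25,"dy":0.65,"dz":0.03,"spin":0},{"jaw":-0.3,"dx":-0.25,"dy":1,"dz":0.05,"spin":0}]' | head -2
python3 -m crank '[{"jaw":-0.3,"dx":0,"dy":0.35,"dz":0.01,"spin":0},{"jaw":-0.3,"dx":0,"dy":0.7,"dz":0.03,"spin":0},{"jaw":-0.3,"dx":0,"dy":1,"dz":0.05,"spin":0}]' | head -2
python3 -m crank '[{"jaw":-0.3,"dx":0,"dy":0.35,"dz":0.01,"spin":0},{"jaw":-0.3,"dx":0,"dy":0.7,"dz":0.03,"spin":0},{"jaw":-0.3,"dx":0,"dy":1,"dz":0.05,"spin":0},{"jaw":-0.3,"dx":0,"dy":1.0,"dz":0.05,"spin":0},{"jaw":-0.3,"dx":0,"dy":1.0,"dz":0.05,"spin":0}]' | head -2
python3 st.py .578 -.030 .1355
python3 - <<'E'
from h import *
s=Cam("scene"); t=Cam("top")
s.crop(170,130,110,110,5,"pics/d_s.png"); t.crop(300,150,120,100,5,"pics/d_t.png")
E
```

```text
time: 6.03
tool_pos: [0.5459, -0.294, 0.1351]
time: 6.28
tool_pos: [0.5545, -0.2129, 0.1505]
time: 6.53
tool_pos: [0.5646, -0.1322, 0.1494]
time: 6.95
tool_pos: [0.5752, -0.0536, 0.1495]
6.95 [ 0.5752 -0.0536  0.1495] yangle 85.44 tilt [-0.0011  0.0001] gw 59.6 F [ 0.5  0.4 -1.3]
rows d [0.175 0.297 0.011]
```

View pics/d_s.png

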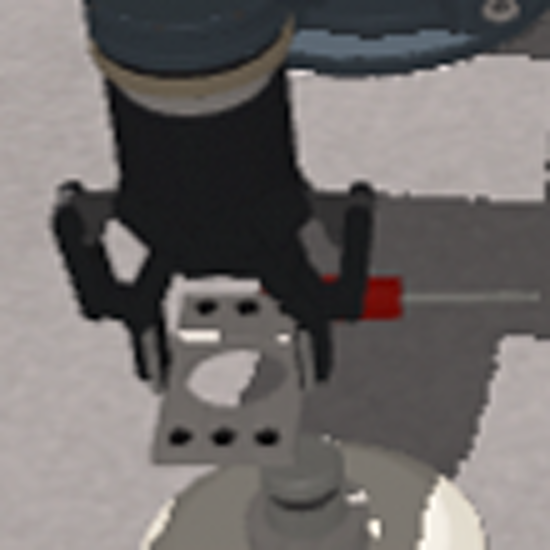

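View pics/d_t.png

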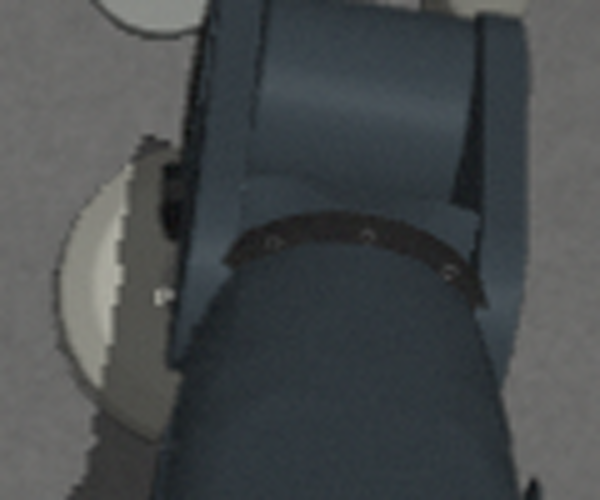

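```bash
python3 - <<'E'
from h import *
s=Cam("scene")
o=env.observe();R=o['orientation'];p=o['tool_pos']; print(p)
g=cv2.resize(cv2.cvtColor(s.img,cv2.COLOR_BGR2GRAY)[185:225,195:230],None,fx=8,fy=8,interpolation=cv2.INTER_CUBIC)
n,l,st,ce=cv2.connectedComponentsWithStats((g<50).astype(np.uint8))
for i in range(1,n):
    if 60<st[i][4]<1500:
        uv=(ce[i]+.5)/8-.5+[195,185]; P=s.at([uv],p[2]+.0005)[0]; print(uv.round(1),st[i][4],(P).round(4), (R.T@(P-p)).round(4))
E
```

```text
[ 0.57526762 -0.05538263  0.14990032]
[207.4 184.7] 78 [ 0.5053 -0.0787  0.1504] [-0.0005 -0.029  -0.0678]
[217.2 184.7] 90 [ 0.507  -0.056   0.1504] [-0.0005 -0.0062 -0.068 ]
[210.3 190.9] 496 [ 0.5288 -0.0711  0.1504] [-0.0005 -0.0194 -0.045 ]
[218.5 191. ] 485 [ 0.5304 -0.0522  0.1504] [-0.0005 -0.0005 -0.045 ]
[204.8 216.9] 601 [ 0.6184 -0.0788  0.1504] [-0.0005 -0.0198  0.045 ]
[213.4 217. ] 573 [ 0.6202 -0.0599  0.1504] [-0.0005 -0.0008  0.0451]
[222.2 217.1] 603 [ 0.6217 -0.0409  0.1504] [-0.0005  0.0183  0.0451]
```

```bash
python3 -m crank '[{"jaw":-0.3,"dx":0,"dy":0.15,"dz":0,"spin":0},{"jaw":-0.3,"dx":0,"dy":0.3,"dz":0.01,"spin":0},{"jaw":-0.3,"dx":0,"dy":0.32,"dz":0.01,"spin":0},{"jaw":-0.3,"dx":0,"dy":0.32,"dz":0.01,"spin":0},{"jaw":-0.3,"dx":0,"dy":0.32,"dz":0.01,"spin":0},{"jaw":-0.3,"dx":0,"dy":0.32,"dz":0.01,"spin":0}]' | head -2
python3 st.py .578 -.0295 .1355
```

```text
time: 7.6
tool_pos: [0.5784, -0.0294, 0.1503]
7.6 [ 0.5784 -0.0294  0.1503] yangle 85.32 tilt [-0.     -0.0001] gw 60.0 F [ 0.2  0.3 -1.9]
rows d [ 0.185 -0.002 -0.004]
```

```bash
python3 -m crank '[{"jaw":-0.3,"dx":0.25,"dy":0,"dz":-0.004,"spin":0},{"jaw":-0.3,"dx":0.5,"dy":0,"dz":-0.004,"spin":0},{"jaw":-0.3,"dx":0.75,"dy":0,"dz":-0.004,"spin":0},{"jaw":-0.3,"dx":0.85,"dy":0,"dz":-0.004,"spin":0},{"jaw":-0.3,"dx":0.85,"dy":0,"dz":-0.004,"spin":0},{"jaw":-0.3,"dx":0.85,"dy":0,"dz":-0.004,"spin":0}]'
python3 st.py .578 -.0295 .0695
python3 - <<'E'
from h import *
s=Cam("scene")
s.crop(170,170,110,110,5,"pics/e_s.png")
E
```

```text
time: 8.1
tool_pos: [0.5783, -0.0293, 0.0827]
orientation: [[-0.0, 0.082, 0.997], [-0.0, 0.997, -0.082], [-1.0, -0.0, -0.0]]
ft_force: [-0.3, 0.1, -1.3]
grip_width: 0.7
8.1 [ 0.5783 -0.0293  0.0827] yangle 85.31 tilt [-0. -0.] gw 59.5 F [-0.3  0.1 -1.3]
rows d [ 0.165 -0.003 -0.003]
```

View pics/e_s.png

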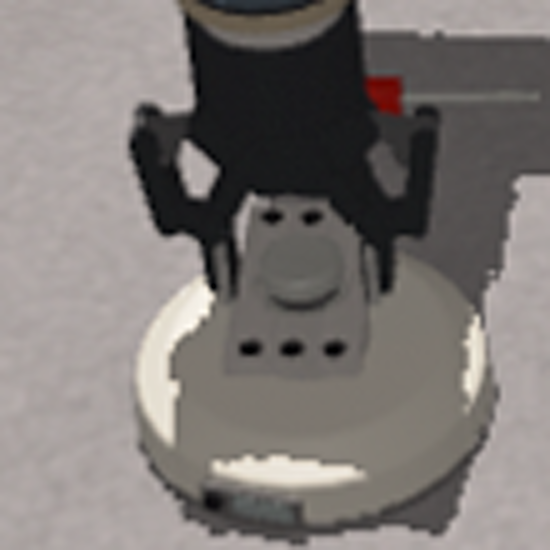

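```bash
python3 -m crank '[{"jaw":-0.3,"dx":0.08,"dy":0,"dz":0,"spin":0},{"jaw":-0.3,"dx":0.13,"dy":0,"dz":0,"spin":0},{"jaw":-0.3,"dx":0.16,"dy":0,"dz":0,"spin":0},{"jaw":-0.3,"dx":0.16,"dy":0,"dz":0,"spin":0},{"jaw":-0.3,"dx":0.16,"dy":0,"dz":0,"spin":0}]'
python3 st.py .578 -.0295 .0695
```

```text
time: 8.57
tool_pos: [0.5781, -0.0291, 0.0696]
orientation: [[0.0, 0.081, 0.997], [-0.0, 0.997, -0.081], [-1.0, -0.0, 0.0]]
ft_force: [0.2, 0.2, -0.0]
grip_width: 0.703
8.5667 [ 0.5781 -0.0291  0.0696] yangle 85.33 tilt [ 0.0002 -0.0001] gw 59.8 F [ 0.2  0.2 -0. ]
rows d [ 0.001 -0.005 -0.001]
```

```bash
python3 -m crank '[{"jaw":-0.3,"dx":0.01,"dy":0,"dz":0,"spin":0},{"jaw":-0.3,"dx":0.01,"dy":0,"dz":0,"spin":0}]'|tail -2
python3 -m crank '[{"jaw":-0.5,"dx":0,"dy":0,"dz":0,"spin":0},{"jaw":-0.65,"dx":0,"dy":0,"dz":0,"spin":0},{"jaw":-0.75,"dx":0,"dy":0,"dz":0,"spin":0},{"jaw":-0.75,"dx":0,"dy":0,"dz":0,"spin":0},{"jaw":-0.75,"dx":0,"dy":0,"dz":0,"spin":0}]'
python3 -m crank '[{"jaw":-0.75,"dx":-0.25,"dy":0,"dz":0,"spin":0},{"jaw":-0.75,"dx":-0.65,"dy":0,"dz":0,"spin":0},{"jaw":-0.75,"dx":-1,"dy":0,"dz":0,"spin":0},{"jaw":-0.75,"dx":-1,"dy":0,"dz":0,"spin":0}]'
python3 - <<'E'
from h import *
s=Cam("scene")
s.crop(170,170,110,110,5,"pics/f_s.png")
E
```

```text
ft_force: [-4.1, 0.4, 9.6]
grip_width: 0.699
time: 9.15
tool_pos: [0.5781, -0.0291, 0.0686]
orientation: [[-0.0, 0.081, 0.997], [-0.0, 0.997, -0.081], [-1.0, -0.0, -0.0]]
ft_force: [0.6, 0.3, -0.4]
grip_width: 0.875
time: 9.48
tool_pos: [0.5805, -0.0294, 0.1539]
orientation: [[0.008, 0.081, 0.997], [-0.001, 0.997, -0.081], [-1.0, -0.0, 0.008]]
ft_force: [0.7, 0.1, 0.5]
grip_width: 0.876
```

View pics/f_s.png

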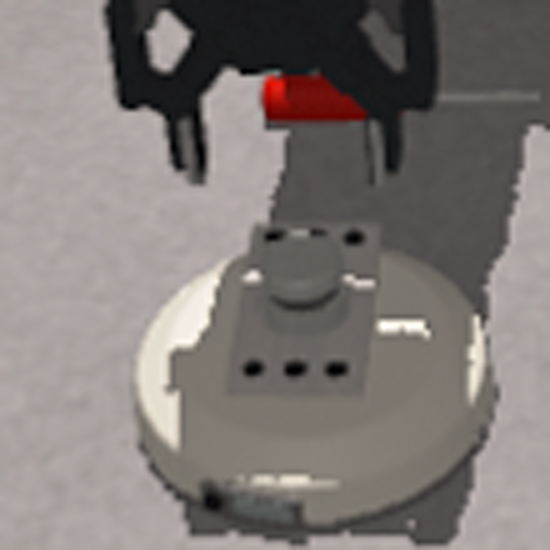

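```bash
python3 -m crank '[{"jaw":-0.75,"dx":-0.05,"dy":0,"dz":0,"spin":-0.036},{"jaw":-0.75,"dx":-0.05,"dy":0,"dz":0,"spin":-0.072},{"jaw":-0.75,"dx":-0.05,"dy":0,"dz":0,"spin":-0.1},{"jaw":-0.75,"dx":-0.05,"dy":0,"dz":0,"spin":-0.1094},{"jaw":-0.75,"dx":-0.05,"dy":0,"dz":0,"spin":-0.1094}]'|head -3
python3 -m crank '[{"jaw":-0.75,"dx":0,"dy":0.35,"dz":0,"spin":0},{"jaw":-0.75,"dx":0,"dy":0.7,"dz":0,"spin":0},{"jaw":-0.75,"dx":0,"dy":0.95,"dz":0,"spin":0}]'|head -2
python3 -m crank '[{"jaw":-0.75,"dx":0,"dy":0.35,"dz":0,"spin":0},{"jaw":-0.75,"dx":0,"dy":0.7,"dz":0,"spin":0},{"jaw":-0.75,"dx":0,"dy":0.95,"dz":0,"spin":0}]'|head -2
python3 -m crank '[{"jaw":-0.75,"dx":0,"dy":0.35,"dz":0,"spin":0},{"jaw":-0.75,"dx":0,"dy":0.7,"dz":0,"spin":0},{"jaw":-0.75,"dx":0,"dy":0.95,"dz":0,"spin":0}]'|head -2
python3 -m crank '[{"jaw":-0.75,"dx":0,"dy":0.35,"dz":0,"spin":0},{"jaw":-0.75,"dx":0,"dy":0.7,"dz":0,"spin":0},{"jaw":-0.75,"dx":0,"dy":0.8,"dz":0,"spin":0},{"jaw":-0.75,"dx":0,"dy":0.8,"dz":0,"spin":0},{"jaw":-0.75,"dx":0,"dy":0.8,"dz":0,"spin":0}]'|head -2
python3 st.py .5042 .2524 .07
python3 - <<'E'
from h import *
t=Cam("top");s=Cam("scene")
t.crop(300,165,90,85,6,"pics/g_t.png")
s.crop(180,200,100,80,6,"pics/g_s.png")
E
```

```text
time: 9.95
tool_pos: [0.5776, -0.0291, 0.1516]
orientation: [[-0.002, -0.26, 0.965], [0.0, 0.965, 0.26], [-1.0, 0.001, -0.001]]
time: 10.2
tool_pos: [0.5574, 0.0457, 0.1518]
time: 10.45
tool_pos: [0.5376, 0.1194, 0.1519]
time: 10.7
tool_pos: [0.518, 0.1928, 0.1519]
time: 11.12
tool_pos: [0.5022, 0.2525, 0.1522]
11.1167 [0.5022 0.2525 0.1522] yangle 105.03 tilt [-0.0007 -0.0006] gw 74.4 F [ 0.5 -0.   0.5]
rows d [ 1.027 -0.008  0.024]
```

View pics/g_t.png

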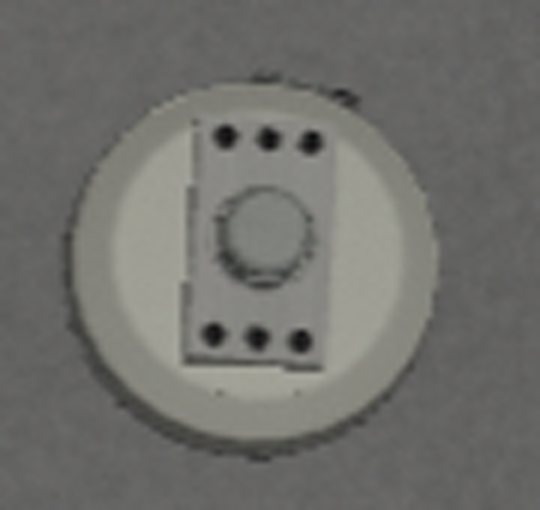

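View pics/g_s.png

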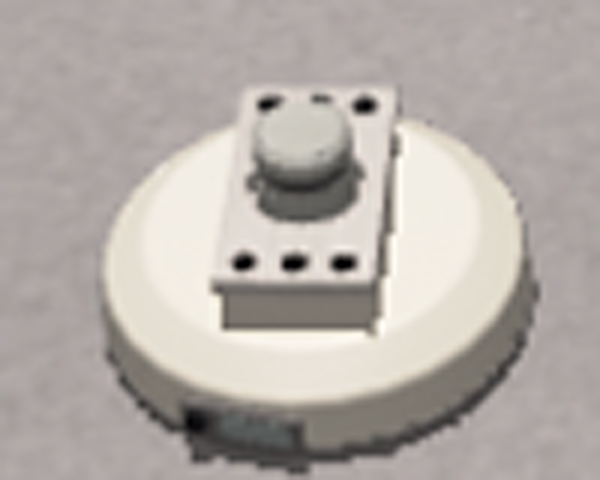

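```bash
python3 - <<'E'
from h import *
t=Cam("top");s=Cam("scene")
for c,uvs,o in ((t,[(225,136),(268,139),(311,142),(214,334),(258,337),(301,341)],(300,165)),(s,[(244,262),(293,262),(344,262),(365,105)],(180,200))):
    uv=(np.array(uvs)+.5)/6-.5+o; P=c.at(uv,.070); print(c.n,P.round(4)[:,:2].tolist(),P.mean(0).round(4))
# spindle top face ellipse from top: head circle
uv=(np.array([[267,237]])+.5)/6-.5+(300,165); print(t.at(uv,.095))
uv=(np.array([[303,142]])+.5)/6-.5+(180,200); print(s.at(uv,.095))
E
python3 ov.py | head -5
```

```text
top [[0.6244, -0.0136], [0.6229, -0.0328], [0.6213, -0.0519], [0.5349, -0.0065], [0.5334, -0.0259], [0.5314, -0.0447]] [ 0.5781 -0.0292  0.07  ]
scene [[0.6209, -0.0526], [0.6223, -0.034], [0.6237, -0.0146], [0.5346, -0.0071]] [ 0.6004 -0.0271  0.07  ]
[[ 0.5730225  -0.02869918  0.095     ]]
[[ 0.58222162 -0.02894538  0.095     ]]
t hub 0.56 -0.03 93.1357
t head 0.569 -0.026 97.260765
t base 0.583 -0.032 109.94618
s hub 0.589 -0.023 229.17574
s head 0.574 -0.026 192.77267
```

```bash
python3 -m crank '[{"jaw":-0.75,"dx":0.3,"dy":0,"dz":0.02,"spin":0},{"jaw":-0.75,"dx":0.7,"dy":0,"dz":0.02,"spin":0},{"jaw":-0.75,"dx":1,"dy":0,"dz":0.02,"spin":0},{"jaw":-0.75,"dx":1,"dy":0,"dz":0.02,"spin":0},{"jaw":-0.75,"dx":1,"dy":0,"dz":0.02,"spin":0},{"jaw":-0.75,"dx":1,"dy":0,"dz":0.02,"spin":0}]'|head -2
python3 st.py .5042 .2524 .032
python3 - <<'E'
from h import *
s=Cam("scene");t=Cam("top")
s.crop(290,150,110,110,5,"pics/h_s.png")
t.crop(200,170,80,95,5,"pics/h_t.png")
E
```

```text
time: 11.92
tool_pos: [0.5048, 0.2534, 0.0741]
11.9167 [0.5048 0.2534 0.0741] yangle 105.0 tilt [0.0015 0.0006] gw 74.4 F [0.4 0.7 0.4]
rows d [ 0.526 -0.011 -0.011]
```

View pics/h_s.png

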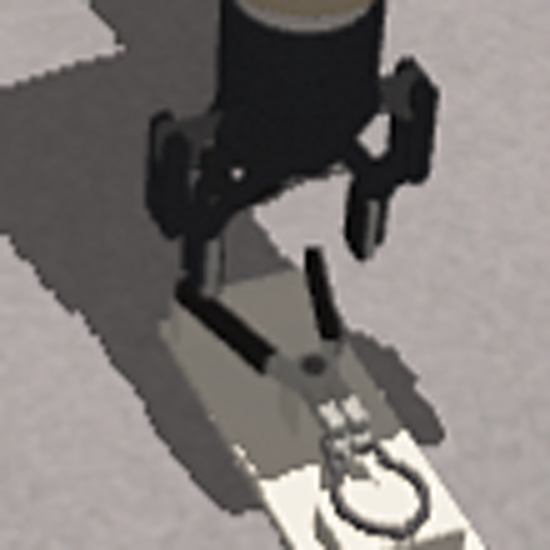

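View pics/h_t.png

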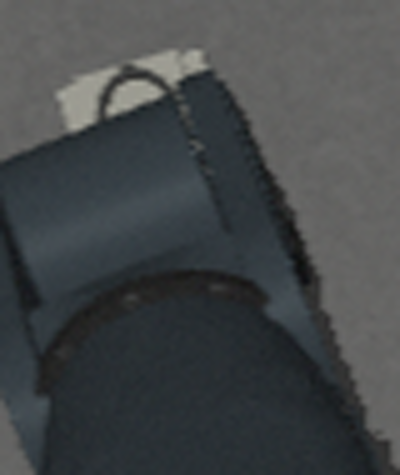

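```bash
python3 -m crank '[{"jaw":-0.75,"dx":0.2,"dy":-0.01,"dz":-0.01,"spin":0},{"jaw":-0.75,"dx":0.3,"dy":-0.01,"dz":-0.01,"spin":0},{"jaw":-0.75,"dx":0.32,"dy":-0.01,"dz":-0.01,"spin":0},{"jaw":-0.75,"dx":0.32,"dy":-0.01,"dz":-0.01,"spin":0},{"jaw":-0.75,"dx":0.32,"dy":-0.01,"dz":-0.01,"spin":0}]'|head -2
python3 st.py .5042 .2524 .032
python3 - <<'E'
from h import *
s=Cam("scene")
s.crop(300,165,90,90,6,"pics/i_s.png")
E
```

```text
time: 12.43
tool_pos: [0.5037, 0.2525, 0.0477]
12.4333 [0.5037 0.2525 0.0477] yangle 105.02 tilt [0.0006 0.0003] gw 74.5 F [0.4 0.2 0.5]
rows d [ 0.196 -0.003  0.006]
```

View pics/i_s.png

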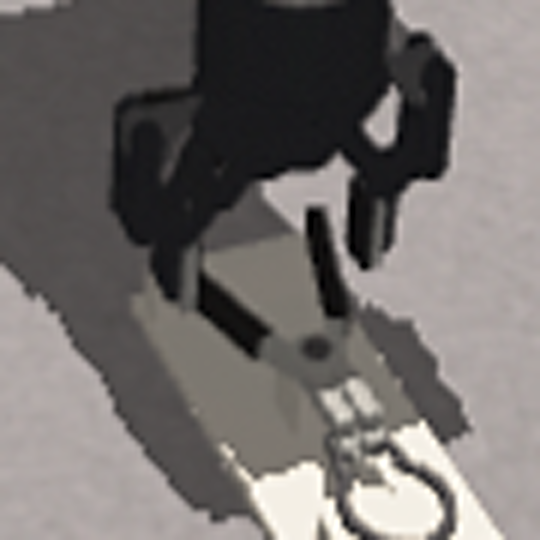

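```bash
python3 -m crank '[{"jaw":-0.75,"dx":0.1,"dy":0,"dz":0.004,"spin":0},{"jaw":-0.75,"dx":0.2,"dy":0,"dz":0.004,"spin":0},{"jaw":-0.75,"dx":0.26,"dy":0,"dz":0.004,"spin":0},{"jaw":-0.72,"dx":0.26,"dy":0,"dz":0.004,"spin":0},{"jaw":-0.6,"dx":0.26,"dy":0,"dz":0.004,"spin":0},{"jaw":-0.5,"dx":0.26,"dy":0,"dz":0.004,"spin":0},{"jaw":-0.46,"dx":0.26,"dy":0,"dz":0.004,"spin":0},{"jaw":-0.46,"dx":0.26,"dy":0,"dz":0.004,"spin":0}]'
python3 st.py .5042 .2524 .027
```

```text
time: 13.15
tool_pos: [0.5037, 0.2525, 0.0266]
orientation: [[0.0, -0.259, 0.966], [0.0, 0.966, 0.259], [-1.0, 0.0, 0.0]]
ft_force: [-1.2, -1.1, 1.9]
grip_width: 0.727
13.15 [0.5037 0.2525 0.0266] yangle 105.02 tilt [0.0002 0.0001] gw 61.8 F [-1.2 -1.1  1.9]
rows d [-0.005 -0.002  0.005]
```

Contact starts at 62 mm, as expected. Squeeze, raising to compensate for the pads' swing.

```bash
python3 -m crank '[{"jaw":-0.38,"dx":-0.01,"dy":0,"dz":0,"spin":0},{"jaw":-0.28,"dx":-0.02,"dy":0,"dz":0,"spin":0},{"jaw":-0.18,"dx":-0.032,"dy":0,"dz":0,"spin":0},{"jaw":-0.08,"dx":-0.041,"dy":0,"dz":0,"spin":0},{"jaw":0.02,"dx":-0.049,"dy":0,"dz":0,"spin":0},{"jaw":0.12,"dx":-0.056,"dy":0,"dz":0,"spin":0},{"jaw":0.22,"dx":-0.06,"dy":0,"dz":0,"spin":0},{"jaw":0.35,"dx":-0.06,"dy":0,"dz":0,"spin":0}]'
python3 -m crank '[{"jaw":0.5,"dx":0,"dy":0,"dz":0,"spin":0},{"jaw":0.5,"dx":0,"dy":0,"dz":0,"spin":0},{"jaw":0.5,"dx":0,"dy":0,"dz":0,"spin":0}]'
python3 - <<'E'
from h import *
s=Cam("scene");t=Cam("top")
s.crop(300,165,90,100,6,"pics/j_s.png"); t.crop(200,170,80,95,5,"pics/j_t.png")
E
```

```text
time: 13.82
tool_pos: [0.5033, 0.2524, 0.0317]
orientation: [[-0.001, -0.259, 0.966], [-0.0, 0.966, 0.259], [-1.0, 0.0, -0.001]]
ft_force: [-6.0, -1.4, 9.4]
grip_width: 0.344
time: 14.07
tool_pos: [0.5034, 0.2525, 0.0317]
orientation: [[-0.001, -0.259, 0.966], [-0.0, 0.966, 0.259], [-1.0, 0.0, -0.001]]
ft_force: [-6.8, -2.3, 12.6]
grip_width: 0.339
```

View pics/j_s.png

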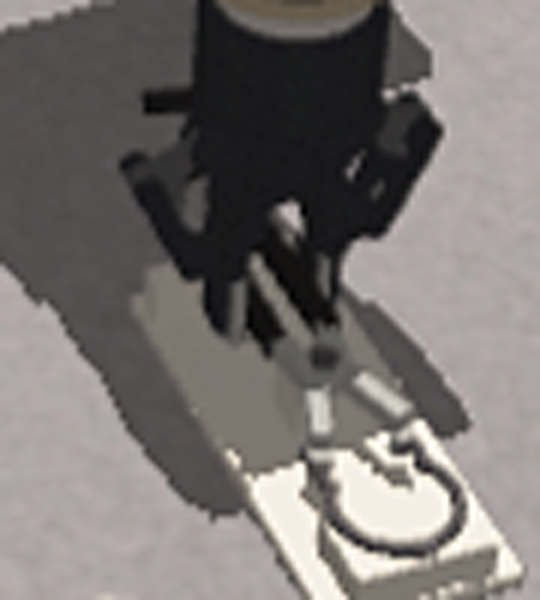

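View pics/j_t.png

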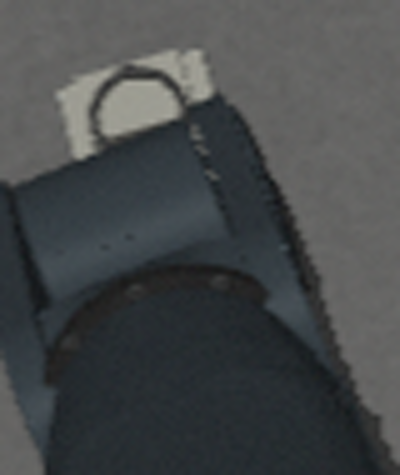

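Ring is spread round and the lugs still sit on the tips. Lift slowly.

```bash
python3 -m crank '[{"jaw":0.5,"dx":-0.04,"dy":0,"dz":0,"spin":0},{"jaw":0.5,"dx":-0.1,"dy":0,"dz":0,"spin":0},{"jaw":0.5,"dx":-0.2,"dy":0,"dz":0,"spin":0},{"jaw":0.5,"dx":-0.35,"dy":0,"dz":0,"spin":0},{"jaw":0.5,"dx":-0.5,"dy":0,"dz":0,"spin":0},{"jaw":0.5,"dx":-0.5,"dy":0,"dz":0,"spin":0},{"jaw":0.5,"dx":-0.5,"dy":0,"dz":0,"spin":0}]'
python3 - <<'E'
from h import *
s=Cam("scene")
s.crop(300,155,100,100,6,"pics/k_s.png")
E
```

```text
time: 14.75
tool_pos: [0.5042, 0.2526, 0.0722]
orientation: [[0.002, -0.259, 0.966], [0.001, 0.966, 0.259], [-1.0, 0.0, 0.002]]
ft_force: [-0.3, 0.1, -2.2]
grip_width: 0.337
```

View pics/k_s.png

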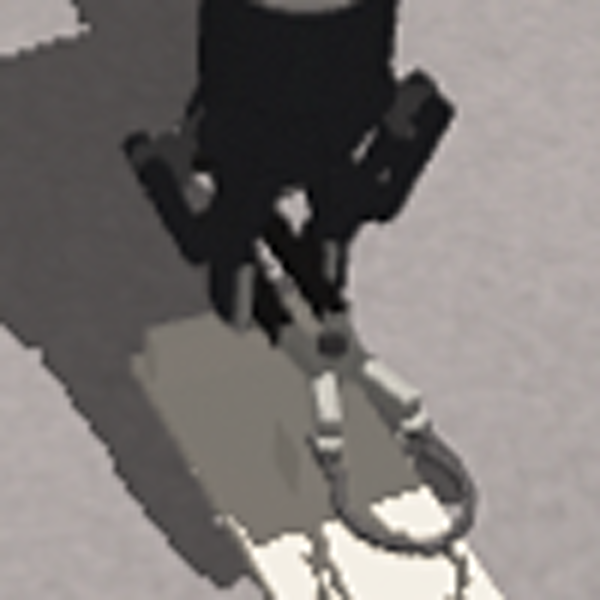

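```bash
python3 -m crank '[{"jaw":0.5,"dx":-0.3,"dy":0,"dz":0,"spin":0},{"jaw":0.5,"dx":-0.6,"dy":-0.1,"dz":-0.05,"spin":0},{"jaw":0.5,"dx":-0.9,"dy":-0.3,"dz":-0.1,"spin":0},{"jaw":0.5,"dx":-1,"dy":-0.6,"dz":-0.2,"spin":0},{"jaw":0.5,"dx":-1,"dy":-0.85,"dz":-0.35,"spin":0}]'|head -2
python3 -m crank '[{"jaw":0.5,"dx":0,"dy":-0.3,"dz":-0.12,"spin":0},{"jaw":0.5,"dx":0,"dy":-0.6,"dz":-0.25,"spin":0},{"jaw":0.5,"dx":0,"dy":-0.9,"dz":-0.4,"spin":0}]'|head -2
python3 -m crank '[{"jaw":0.5,"dx":0,"dy":-0.3,"dz":-0.12,"spin":0},{"jaw":0.5,"dx":0,"dy":-0.6,"dz":-0.25,"spin":0},{"jaw":0.5,"dx":0,"dy":-0.9,"dz":-0.4,"spin":0}]'|head -2
python3 -m crank '[{"jaw":0.5,"dx":0,"dy":-0.2,"dz":-0.1,"spin":0},{"jaw":0.5,"dx":0,"dy":-0.35,"dz":-0.17,"spin":0},{"jaw":0.5,"dx":0,"dy":-0.45,"dz":-0.24,"spin":0},{"jaw":0.5,"dx":0,"dy":-0.5,"dz":-0.24,"spin":0},{"jaw":0.5,"dx":0,"dy":-0.5,"dz":-0.24,"spin":0},{"jaw":0.5,"dx":0,"dy":-0.5,"dz":-0.24,"spin":0}]'
python3 st.py .465 -.0603 .127
cat > rg.py <<'E'
from h import *
import sys
def go(name,a=.0458+.0715,lat=-.0003,dz=-.0017,tilt=0,rois=((300,165,100,100),(190,180,100,100))):
    t=Cam("top");s=Cam("scene"); o=env.observe();p=o['tool_pos'];R=o['orientation']
    f=R[:,2].copy();f[2]=0;f/=np.linalg.norm(f); l=np.array([-f[1],f[0],0])
    c0=p+f*a+l*lat+np.array([0,0,dz]); print('tcp',p,'ring',c0.round(4))
    th=np.linspace(0,2*np.pi,90); ims=[]
    D=(.578,-.030)
    for c,(x,y,w,h) in zip((t,s),rois):
        k=5 if w<=75 else 4
        im=cv2.resize(c.img[y:y+h,x:x+w],None,fx=k,fy=k,interpolation=cv2.INTER_CUBIC)
        pl=[(c0+np.outer(np.cos(th),f)*r+np.outer(np.sin(th),l)*r+np.array([0,0,.002]),(0,0,255)) for r in (.0225,.0275)]
        pl+=[(np.c_[D[0]+.0195*np.cos(th),D[1]+.0195*np.sin(th),0*th+.094],(0,255,0))]
        for q,col in pl:
            uv=((c.proj(q)-[x,y]+.5)*k-.5).astype(int); cv2.polylines(im,[uv],False,col,1)
        ims.append(im)
    h=max(i.shape[0] for i in ims)
    cv2.imwrite(name,np.hstack([cv2.copyMakeBorder(i,0,h-i.shape[0],0,4,0) for i in ims]))
if __name__=="__main__": go(sys.argv[1],*map(float,sys.argv[2:]))
E
python3 rg.py pics/l.png
```

```text
time: 15.22
tool_pos: [0.4954, 0.1789, 0.1529]
time: 15.47
tool_pos: [0.4816, 0.1006, 0.1507]
time: 15.72
tool_pos: [0.4693, 0.0227, 0.1507]
time: 16.22
tool_pos: [0.4617, -0.0194, 0.151]
orientation: [[-0.0, -0.259, 0.966], [0.0, 0.966, 0.259], [-1.0, 0.0, -0.0]]
ft_force: [0.2, 0.2, -1.3]
grip_width: 0.337
16.2167 [ 0.4617 -0.0194  0.151 ] yangle 105.02 tilt [-0.0001  0.0001] gw 28.6 F [ 0.2  0.2 -1.3]
rows d [ 0.299 -0.504 -0.093]
tcp [ 0.46171317 -0.01914364  0.15101119] ring [0.5751 0.011  0.1493]
```

View pics/l.png

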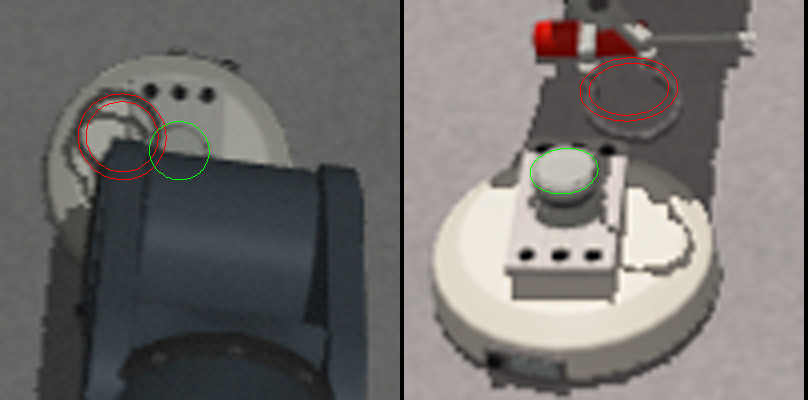

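```bash
cat > rg2.py <<'E'
from h import *
import sys
def go(name,a,lat,dz,pitch,rois):
    t=Cam("top");s=Cam("scene"); o=env.observe();p=o['tool_pos'];R=o['orientation']
    f=R[:,2].copy();f[2]=0;f/=np.linalg.norm(f); l=np.array([-f[1],f[0],0])
    # pivot pose rotates about grip point (TCP) by pitch (nose down +)
    fn=f*np.cos(pitch)-np.array([0,0,1])*np.sin(pitch); up=f*np.sin(pitch)+np.array([0,0,1])*np.cos(pitch)
    c0=p+fn*a+l*lat+up*dz; print('tcp',p.round(4),'ring',c0.round(4))
    th=np.linspace(0,2*np.pi,90); ims=[]
    for c,(x,y,w,h) in zip((t,s),rois):
        k=8
        im=cv2.resize(c.img[y:y+h,x:x+w],None,fx=k,fy=k,interpolation=cv2.INTER_CUBIC)
        pl=[(c0+np.outer(np.cos(th),fn)*r+np.outer(np.sin(th),l)*r+up*.002,(0,0,255)) for r in (.0225,.0275)]
        pl+=[(p+fn*(a-.0715)+l*lat+up*(dz+.015)+np.outer(np.cos(th),fn)*.011+np.outer(np.sin(th),l)*.011,(255,0,255))]
        for q,col in pl:
            uv=((c.proj(q)-[x,y]+.5)*k-.5).astype(int); cv2.polylines(im,[uv],False,col,1)
        ims.append(im)
    h=max(i.shape[0] for i in ims)
    cv2.imwrite(name,np.hstack([cv2.copyMakeBorder(i,0,h-i.shape[0],0,4,0) for i in ims]))
if __name__=="__main__": 
    v=list(map(float,sys.argv[2:6])); r=list(map(int,sys.argv[6:])); go(sys.argv[1],*v,(r[:4],r[4:]))
E
python3 rg2.py pics/m1.png .1173 -.0003 -.0017 0.08 312 180 40 45 215 165 55 55;
```

```text
tcp [ 0.4617 -0.0192  0.151 ] ring [0.5745 0.0108 0.14  ]
```

View pics/m1.png

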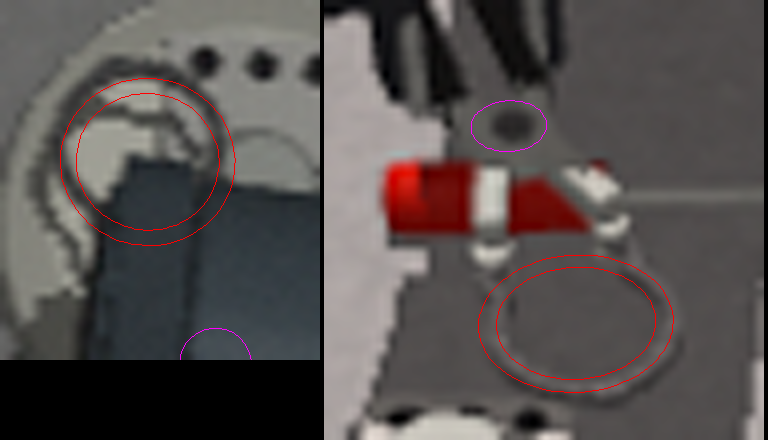

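```bash
python3 - <<'E'
from h import *
t=Cam("top");s=Cam("scene")
a=t.img[180:215,305:355]; a=cv2.resize(a,None,fx=12,fy=12,interpolation=cv2.INTER_CUBIC); a=cv2.convertScaleAbs(a,alpha=1.5)
cv2.imwrite("pics/n_t.png",a)
a=s.img[175:225,210:265]; a=cv2.resize(a,None,fx=12,fy=12,interpolation=cv2.INTER_CUBIC); a=cv2.convertScaleAbs(a,alpha=1.5)
cv2.imwrite("pics/n_s.png",a)
E
```

```text
(no output)
```

View pics/n_t.png

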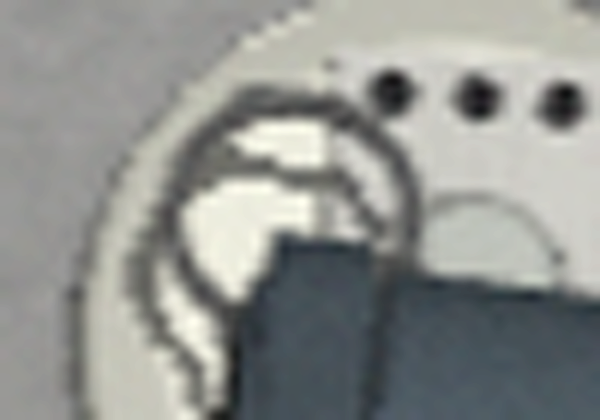

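View pics/n_s.png

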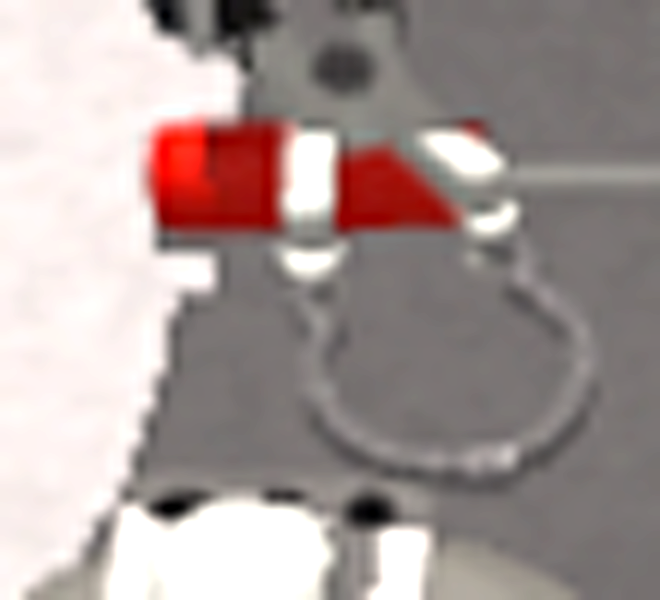

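```bash
cat > tri.py <<'E'
from h import *
def tri(t,s,a,b):
    P=[c.K@np.c_[c.R,c.t] for c in (t,s)]
    u=[cv2.undistortPointsIter(np.array(q,float).reshape(1,1,2),c.K,c.D,None,c.K,(3,50,1e-10)).reshape(2,1) for c,q in ((t,a),(s,b))]
    X=cv2.triangulatePoints(P[0],P[1],*u); X=(X[:3]/X[3]).ravel()
    return X,[ (c.proj(X)[0]-q).round(2) for c,q in ((t,a),(s,b))]
if __name__=="__main__":
    t=Cam("top");s=Cam("scene"); o=env.observe();p=o['tool_pos'];R=o['orientation']
    X,e=tri(t,s,(328.9,197.6),(247.0,205.2)); print(X.round(4),e,'tool',(R.T@(X-p)).round(4))
E
python3 tri.py
```

```text
[0.5796 0.0135 0.1451] [array([ 0.13, -0.  ]), array([0.14, 0.  ])] tool [0.006  0.0013 0.1225]
```

```bash
python3 - <<'E'
from h import *
s=Cam("scene"); o=env.observe();p=o['tool_pos'];R=o['orientation']
for z in (.158,.162,.166): print(z,(R.T@(s.at([[238.1,180.2]],z)[0]-p)).round(4))
E
python3 rg2.py pics/m2.png .1205 .0016 -.0017 0.05 305 180 48 35 210 160 48 65
```

```text
0.158 [-0.0069  0.0018  0.0434]
0.162 [-0.0109  0.0008  0.0485]
0.166 [-0.0149 -0.0002  0.0536]
tcp [ 0.4616 -0.0197  0.1511] ring [0.5774 0.013  0.1434]
```

View pics/m2.png

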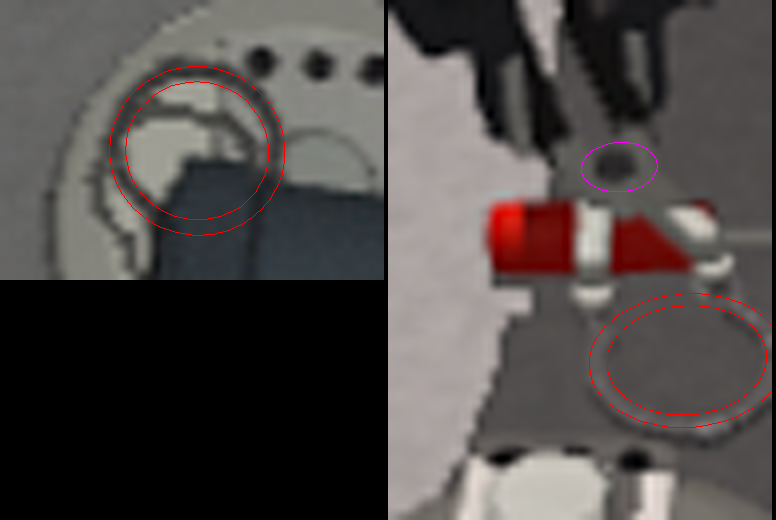

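```bash
python3 - <<'E'
from h import *
t=Cam("top");s=Cam("scene")
ims=[]
th=np.linspace(0,2*np.pi,90)
for c,n,o in ((t,"pics/t_dr.png",(300,170,4)),(s,"pics/s_dr.png",(95,205,4))):
    im=cv2.imread(n); x,y,k=o
    box={'top':(95,85,180,110),'scene':(480,30,130,150)}[c.n]
    f=3
    X,Y,w,h=box
    im=cv2.resize(im[Y:Y+h,X:X+w],None,fx=f,fy=f,interpolation=cv2.INTER_CUBIC); im=cv2.convertScaleAbs(im,alpha=1.4 if c.n=='top' else 1)
    for p,col in (((.578,-.030),(0,0,255)),):
        for r,z in ((.0165,.097),(.0195,.094),(.0195,.087),(.029,.062)):
            uv=(c.proj(np.c_[p[0]+r*np.cos(th),p[1]+r*np.sin(th),0*th+z])-[x,y]+.5)*k-.5
            uv=((uv-[X,Y]+.5)*f-.5).astype(int); cv2.polylines(im,[uv],False,col,1)
    ims.append(im)
h=max(i.shape[0] for i in ims)
o=np.hstack([cv2.copyMakeBorder(i,0,h-i.shape[0],0,4,0) for i in ims]); print(o.shape)
cv2.imwrite("pics/sp.png",cv2.resize(o,None,fx=.84,fy=.84))
E
```

```text
(450, 938, 3)
```

View pics/sp.png

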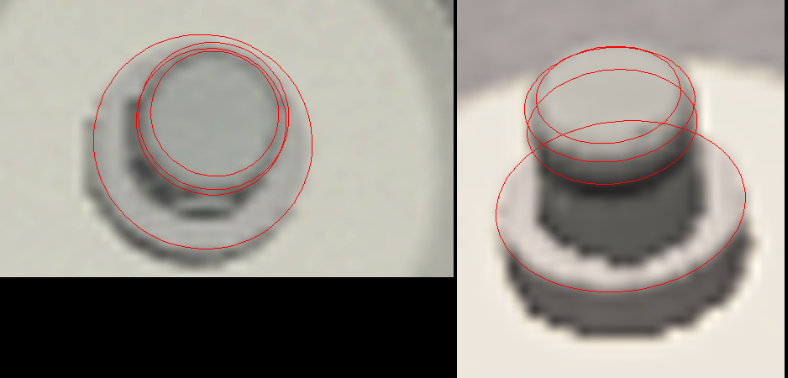

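```bash
python3 st.py .4604 -.0621 .133; python3 -m crank '[{"jaw":0.5,"dx":0,"dy":-0.15,"dz":-0.05,"spin":0},{"jaw":0.5,"dx":0.05,"dy":-0.35,"dz":-0.1,"spin":0},{"jaw":0.5,"dx":0.1,"dy":-0.48,"dz":-0.15,"spin":0},{"jaw":0.5,"dx":0.15,"dy":-0.52,"dz":-0.15,"spin":0},{"jaw":0.5,"dx":0.15,"dy":-0.52,"dz":-0.15,"spin":0},{"jaw":0.5,"dx":0.15,"dy":-0.52,"dz":-0.15,"spin":0}]'
python3 st.py .4604 -.0621 .133
python3 rg2.py pics/m3.png .1222 .0012 -.0017 0.05 315 180 48 35 205 165 48 65
```

```text
16.8667 [ 0.4616 -0.0198  0.1511] yangle 105.02 tilt [-0. -0.] gw 28.7 F [ 0.1 -0.1 -2.4]
rows d [ 0.226 -0.507 -0.151]
time: 17.37
tool_pos: [0.4606, -0.0629, 0.1388]
orientation: [[-0.001, -0.259, 0.966], [0.0, 0.966, 0.259], [-1.0, 0.001, -0.001]]
ft_force: [-0.4, 0.5, -1.8]
grip_width: 0.34
17.3667 [ 0.4606 -0.0629  0.1388] yangle 104.99 tilt [-0.0008  0.0003] gw 28.9 F [-0.4  0.5 -1.8]
rows d [0.073 0.01  0.   ]
tcp [ 0.4608 -0.0626  0.1391] ring [ 0.5783 -0.0298  0.1313]
```

View pics/m3.png

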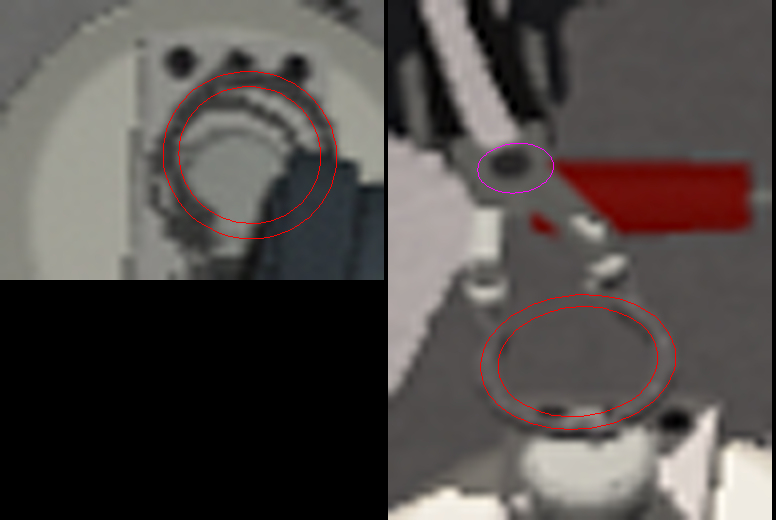

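```bash
python3 -m crank '[{"jaw":0.5,"dx":0.1,"dy":0.005,"dz":-0.003,"spin":0},{"jaw":0.5,"dx":0.2,"dy":0.005,"dz":-0.003,"spin":0},{"jaw":0.5,"dx":0.3,"dy":0.005,"dz":-0.003,"spin":0},{"jaw":0.5,"dx":0.32,"dy":0.005,"dz":-0.003,"spin":0},{"jaw":0.5,"dx":0.32,"dy":0.005,"dz":-0.003,"spin":0},{"jaw":0.5,"dx":0.32,"dy":0.005,"dz":-0.003,"spin":0}]'
python3 st.py .4604 -.0621 .09
python3 rg2.py pics/m4.png .1222 .0012 -.0017 0.05 315 180 48 35 205 175 48 65
```

```text
time: 17.97
tool_pos: [0.4604, -0.0627, 0.1133]
orientation: [[-0.0, -0.259, 0.966], [0.0, 0.966, 0.259], [-1.0, 0.0, -0.0]]
ft_force: [-0.5, 0.1, -1.4]
grip_width: 0.341
17.9667 [ 0.4604 -0.0627  0.1133] yangle 105.02 tilt [-0.0004  0.0001] gw 29.0 F [-0.5  0.1 -1.4]
rows d [0.291 0.007 0.002]
tcp [ 0.4606 -0.0628  0.1137] ring [ 0.5781 -0.03    0.1059]
```

View pics/m4.png

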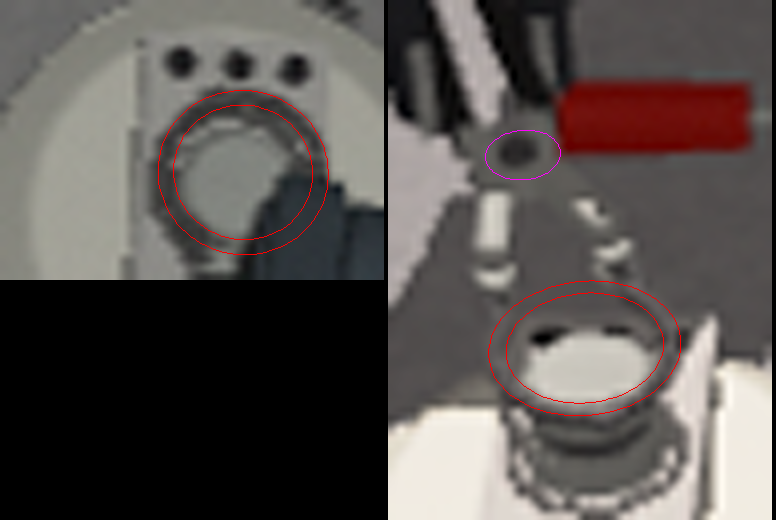

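Ring sits centred over the spindle. Descend in two steps with force checks.

```bash
python3 -m crank '[{"jaw":0.5,"dx":0.0,"dy":0.008,"dz":0,"spin":0},{"jaw":0.5,"dx":0.05,"dy":0.008,"dz":0,"spin":0},{"jaw":0.5,"dx":0.1,"dy":0.008,"dz":0,"spin":0},{"jaw":0.5,"dx":0.15,"dy":0.008,"dz":0,"spin":0},{"jaw":0.5,"dx":0.15,"dy":0.008,"dz":0,"spin":0}]'
python3 st.py .4604 -.0621 .0898
```

```text
time: 18.48
tool_pos: [0.4598, -0.062, 0.1006]
orientation: [[-0.001, -0.259, 0.966], [0.0, 0.966, 0.259], [-1.0, 0.001, -0.001]]
ft_force: [0.1, 0.2, -2.4]
grip_width: 0.34
18.4833 [ 0.4598 -0.062   0.1006] yangle 105.01 tilt [-0.0013  0.0003] gw 28.9 F [ 0.1  0.2 -2.4]
rows d [ 0.135 -0.003  0.007]
```

```bash
python3 -m crank '[{"jaw":0.5,"dx":0.05,"dy":0,"dz":0.003,"spin":0},{"jaw":0.5,"dx":0.1,"dy":0,"dz":0.003,"spin":0},{"jaw":0.5,"dx":0.135,"dy":0,"dz":0.003,"spin":0},{"jaw":0.5,"dx":0.135,"dy":0,"dz":0.003,"spin":0},{"jaw":0.5,"dx":0.135,"dy":0,"dz":0.003,"spin":0},{"jaw":0.5,"dx":0.135,"dy":0,"dz":0.003,"spin":0}]'
python3 st.py .4604 -.0621 .0898
python3 rg2.py pics/m5.png .1222 .0012 -.0017 0.05 315 180 48 40 205 180 48 65
```

```text
time: 18.98
tool_pos: [0.4606, -0.0621, 0.0907]
orientation: [[0.0, -0.259, 0.966], [-0.0, 0.966, 0.259], [-1.0, -0.0, 0.0]]
ft_force: [0.4, 0.3, -1.8]
grip_width: 0.336
18.9833 [ 0.4606 -0.0621  0.0907] yangle 105.02 tilt [ 0.0001 -0.    ] gw 28.6 F [ 0.4  0.3 -1.8]
rows d [ 0.012  0.    -0.002]
tcp [ 0.4606 -0.0621  0.0908] ring [ 0.5781 -0.0293  0.083 ]
```

View pics/m5.png

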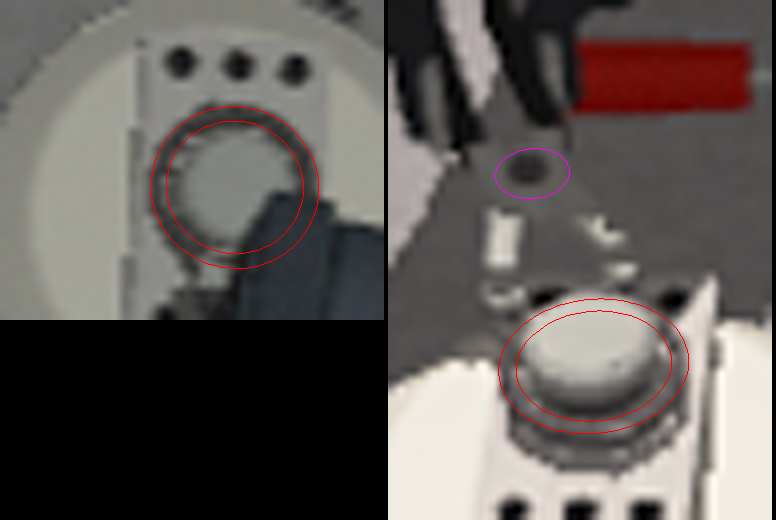

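Ring estimate is (0.578, −0.029, 0.083) against the groove at (0.578, −0.029, 0.082). The side force is near zero and the load is just the tool's weight. Handing in.

```bash
python3 -m crank '[{"jaw":0.5,"dx":0.005,"dy":0,"dz":0,"spin":0},{"jaw":0.5,"dx":0.005,"dy":0,"dz":0,"spin":0},{"jaw":0.5,"dx":0.005,"dy":0,"dz":0,"spin":0},{"jaw":0.5,"dx":0.005,"dy":0,"dz":0,"spin":0}]'
python3 -c "
from cell import env
print(env.hand_in())"
```

```text
time: 19.42
tool_pos: [0.4605, -0.0621, 0.0903]
orientation: [[0.0, -0.259, 0.966], [-0.0, 0.966, 0.259], [-1.0, -0.0, 0.0]]
ft_force: [0.1, -0.1, -2.9]
grip_width: 0.337
the job is handed in; nothing more can be done
None
```

I handed the job in at about 19.4 s of the 54 s allowed; the system gives no verdict. Only the top plate was taken and seated on the hub. The middle-sized pliers from the stand are held squeezed, with the spread ring around the groove.

**Last checks:**
- **Plate:** its tube holes put it at about (0.578, −0.029), within about 1 mm of the spindle axis. Both views agree with it lying flat at 70 mm.
- **Ring:** its centre is at about (0.578, −0.029, 0.0826), roughly level with the groove's mid-height of 0.082, with an uncertainty of about 2 mm. It looks round and fully spread.
- **Forces:** sideways force is about 0.1 N and the vertical reading is −2.9 N. That is slightly more than the roughly 1.8 N the pliers and ring weigh, so I saw no sign of pressing on the drive or plate.

**What disagreed:**
- **Pliers in the grip:** they hang about 0.05 rad nose-down, and the ring sits about 5 mm farther from the gripper than I calculated beforehand. I placed the ring from its measured position instead.
- **Gripper reading:** it shows about 29 mm on handles stated to be 33 mm when squeezed. It also read about 2 mm low on the plate.
- **Spindle position:** in the first pass, some of the automatic edge fits were off by up to 11 mm in x. I relied on the outlines that matched in both views.
- **Not checked at the end:** I did not re-measure the lower plates, bottle, jar, dish or screwdriver. The images I looked at showed no sign that any of them had moved.

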